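# Serve a rusk with the tongs

## Task

Serve the last rusk from the deep steel tin: take the sprung tongs from their hook, squeeze them to lift the rusk out, and lay it gently, flat and centred, across the clay cover of the one covered cup on the tray. Then hang the tongs back on the same hook. Touch the rusk only with the tongs, never with your fingers, and leave the cups and the other things on the counter where they stand.

Things in the scene. Friction and masses are not known exactly. Their poses are not given: they have to be found in the camera images.
- tongs_grip (a point): Point on the centre line of the hanging steel tongs, midway between their two blue grip plates, where they are to be pinched. Each plate is 20 mm wide (x) and reaches 27 mm above and below this point; 58 mm wide over both when open. z points up to the bend, y is the line along which the arms close, x runs along the hook. The bend's underside is 58 mm above, its top 62 mm; jaw tips 135 mm below.
- tongs_bend (a point): Underside of the tongs' bend, which rests on the hook; 58 mm above tongs_grip, same axes. In use the tongs hang from the gripper, tips down.
- tongs_tip (a point): On the tongs' centre line between the lower edges of the jaws, 135 mm below tongs_grip, same axes. Jaws: flat steel plates 26 mm wide (x), 19 mm tall, 3 mm thick; open, 63 mm apart inside and 70 mm over their outsides.
- tong_l (a joint): Closing angle of each tong arm in rad, the two arms moving alike: 0 fully open, about 0.08 with the jaws on the rusk's 36 mm width (grips then about 50 mm over), at most 0.16. The pivots lie 6 mm below the bend's underside, so jaws move about 3.5 times as far as grips.
- hook_mid (a point): Middle of the tongs' hook, on the axis of its bar: level steel, 8 mm thick, 222 mm above the counter. The rack's crossbar is 45 mm away towards +x; the tip is 35 mm away towards -x and turns up, its top 8 mm above the bar's. The tongs hang within 10 mm of here, bend underside 5 mm above this axis; raised 15 mm they clear the turned-up tip and draw off towards -x. Axes as rack.
- tin_floor (a point): Centre of the inner floor of the open steel rusk tin, which is fixed, 3 mm above the counter: one deep pocket, inside 120 mm long (x), 88 mm wide (y) and 115 mm deep, walls 3 mm, rim 118 mm above the counter. z up.
- rusk_center (a point): Centre of the golden-brown rusk: a hard, flat-sided slice 88 mm long (x), 36 mm wide (y), 20 mm thick (z), 30 g; it lies flat on the floor of the tin, nearly along it, up to 7 mm off the tin's centre line and 10 mm off its middle.
- cover_top (a point): Centre of the flat upper face of the clay cover (80 mm across) of the covered clay cup: a loose cup 87 mm tall with its cover, 74 mm across, 0.26 kg, standing on a round steel tray among two open cups; this point is 90 mm above the counter. z up.
- tongs: The sprung tweezer-style tongs as a whole, 197 mm long, 0.12 kg; origin and axes as tongs_bend. Sprung open against a stop: about 4 N on each grip starts to close them and 8 N brings the jaws to the rusk; 10 to 15 N more holds it firmly. Squeezed by only 2 mm they can be carried, jaws still over 50 mm apart.
- rusk: The rusk; origin at the centre of its underside, axes as rusk_center.
- cup: The covered cup; origin at the centre of its underside.
- open_cup_a: Open clay cup, 74 mm across, 78 mm tall, on the tray; origin at the centre of its underside.
- open_cup_b: A second open clay cup like open_cup_a, on the tray.
- saucers: Stack of clay saucers, 98 mm across, 42 mm tall, beyond the tin; origin at the centre of its underside.
- tumblers: Steel tumbler, 75 mm across, 114 mm tall; origin at the centre of its underside.
- tumblers_b: A second steel tumbler like it.
- sugar_jar: Sugar jar with a green lid, 80 mm across, 110 mm tall; origin at the centre of its underside.
- tin_lid: The tin's steel lid lying upturned near the robot, 132 x 100 mm, 18 mm tall; origin at the centre of its underside.
- rack: Fixed steel utensil rack, 280 mm wide (y), 236 mm tall, a post 12 mm thick at each end of its crossbar, feet reaching 90 mm towards -x; origin under the middle of its crossbar. Two hooks stick out towards -x: the tongs' hook 75 mm from the middle towards -y, and another 75 mm towards +y with a fixed ladle.
There are look-alikes about, which are no part of the job. Leave any red look-alike of the tongs alone.

How it is judged:
By the outcome, as a careful person would: the job done as asked, in the order asked, and still so for the second after the job is handed in, with the robot touching nothing.
It also fails if it takes over 67 s, if anything falls off the work surface, if the arm or the gripper's body presses on something with over 40 N, if the wrist force passes 120 N, or if a joint passes its speed limit or range.

## Robot

A 6-joint arm with a two-finger parallel gripper is mounted at the origin on the work surface. World frame = base frame: x ahead of the robot, y to its left, z up, the work surface at z = 0. Lengths are in m, angles in rad, forces in N, time in s.
With the tool pointing down it reaches from about 0.325 to 0.85 m from the base axis. Payload 4.4 kg.
Tool frame: the origin (TCP) lies between the finger pads; the fingertips stand 14 mm ahead of it and the grasp point (between the pads) lies 5 mm behind it; x points along the fingers, z is the direction in which the jaws open and shut, and the axes are right-handed (so a half turn about x gives the same grasp; the last joint's range is limited). The gripper opens to 94 mm and grips with 3 to 60 N. Pads are 16 mm wide; open, the fingers measure 119 mm over their backs; the gripper's body (75 mm by 177 mm) begins 78 mm behind the grasp point.
Start: joints at [0.975, 0.207, 1.542, -0, 1.393, -0.15], TCP at [0.248, 0.519, 0.195] pointing down, gripper open.
Joint ranges: [-2.73, 2.73], [-0.86, 2.22], [0.23, 2.46], [-1.11, 4.25], [0.08, 2.63], [-2.82, 2.82]. Speed limits (rad/s): [2.79, 2.79, 3.14, 3.14, 3.14, 3.14].

## Interface

Orientations are given as a rotation vector (axis times angle).
In Python, from bench import env, optics gives the robot as it stands.
- The arm moves only by the tool play_rows, never from a script. Its argument "moves" is a list of rows, each a list of 4 numbers: the shift along the world's x, y, z in m, then the turn about the world's z in degrees. A call has 1 to 20 rows; each row is the pose to reach, as a shift and turn from the pose commanded when the call began; what a row does not reach only later rows make up. A row lasts 1/8 s, in which the tool goes at most 62.5 mm and 10.7 degrees, less where a joint would pass 70% of its speed; a pose out of reach is approached as far as the arm can. A call with a gripper value outside its range is refused whole. "claw" is the finger opening in m, from 0 to 0.094, set as the call begins (left out, the last holds). The fingers move at their own pace and stop on an object; "squeeze" is the grip in N (left out, the last holds). Time passes only in rows, so rows that repeat a pose let the fingers close. It gives the time, the measured TCP pose, the force and the opening at its end, in the units of the state.
- env.read_state(): the state, without advancing time (a new reading comes with each control period).
- optics.grab_frame(name): name is "scene" or "top"; returns a dict with "img" (384x512x3 uint8, red, green, blue), "K" (3x3 intrinsics, pixels), "R" (3x3) and "t" (3): a world point X has camera coordinates R X + t. Camera axes: x right, y down, z forward; pixel columns grow to the right and rows downward; lengths in m; the calibration is good to about 2 mm. A picture is of the moment at which its call begins. There is no depth.
- env.hand_in(): hands the job in, once; it reports no verdict.
The state is a dict: "time_s": time; "joint_positions": joint angles; "joint_vel": joint speeds; "joint_efforts": joint torques, N m; "ee_pos": TCP position; "eef_rot": TCP orientation; "ft_force": force on the tool from outside, world axes, zero at the start; "ft_torque": the same for the moment, N m; "finger_gap": opening from 0.0 (shut) to 1.0 (fully open).
Only numpy, scipy, OpenCV 4.12 (cv2) and the standard library are available. Lean on these libraries where they do the work, as an engineer would, in place of code of your own. Each camera call takes 0.05 s, during which the arm holds its last target.

## Working session

There is one attempt and no reset: what is moved stays moved. The work goes in short steps, Python scripts to look and compute and a tool call to move; the robot and the scene stay as the last step left them, time stands still between calls to the robot, and variables do not carry over. Pictures are saved under pics/ and viewed, and the job is handed in when it is done.

Besides the shell and the picture viewer there is one more tool, called after "Call:" by a JSON object that holds its "fn" and its "kwargs", one argument or row to a line. play_rows: Moves the arm, as the interface text tells. Its arguments: {"type":"object","properties":{"moves":{"type":"array"},"claw":{"type":"number"},"squeeze":{"type":"number"}},"required":["moves"]}

```bash
mkdir -p pics; ls; python3 - <<'E'
from bench import env, optics
import cv2
for n in ("scene","top"):
    f=optics.grab_frame(n)
    cv2.imwrite(f"pics/{n}0.png",cv2.resize(f["img"][:,:,::-1],(800,600),interpolation=cv2.INTER_CUBIC))
    print(n,f["K"].tolist(),f["R"].tolist(),f["t"].tolist(), (-f["R"].T@f["t"]).tolist())
print(env.read_state())
E
```

```text
pics
scene [[355.984932970009, 0.0, 256.27854703186745], [0.0, 355.984932970009, 193.35193767543146], [0.0, 0.0, 1.0]] [[0.5781195026942233, 0.815946839368663, 0.0029318814562599373], [0.6277006665198054, -0.442440750672868, -0.6404982868006921], [-0.5213153689036765, 0.3721248949859695, -0.7679540016670956]] [-0.354369214692152, -0.2564971576862764, 1.3085768498174322] [1.0480524142094663, -0.31129237711393926, 0.8416798067681374]
top [[371.8867651500771, 0.0, 249.37663406170702], [0.0, 371.8867651500771, 190.6509556679622], [0.0, 0.0, 1.0]] [[-0.01779805684592435, -0.9997736637476586, 0.011655490083765374], [-0.9974590489909141, 0.016950151657590836, -0.06919637233935107], [0.0689831483671968, -0.012857435022903152, -0.9975349676106505]] [0.02007384458093952, 0.5698677230081151, 1.0559570251466692] [0.4959337523341835, 0.023986855650234878, 1.092552865526913]
{'time_s': 0.1, 'joint_positions': array([ 9.74528448e-01,  2.07335441e-01,  1.54277991e+00, -7.09649424e-05,
        1.39349884e+00, -1.50497911e-01]), 'joint_vel': array([ 0.00100782, -0.00289991, -0.00335261,  0.00037375, -0.00214601,
        0.00172426]), 'joint_efforts': array([-9.25018730e-05, -3.71862745e+01, -2.82295293e+01,  7.01798382e-02,
        3.10533901e-02, -1.30776925e-05]), 'ee_pos': array([0.24752327, 0.51817473, 0.19362136]), 'eef_rot': array([-0.87585137,  1.38957522,  0.87441797]), 'ft_force': array([-0.17647193, -0.26849604, -0.06936311]), 'ft_torque': array([ 0.02274555, -0.03347152, -0.02639958]), 'finger_gap': 0.9960109231687294}
```

View pics/scene0.png

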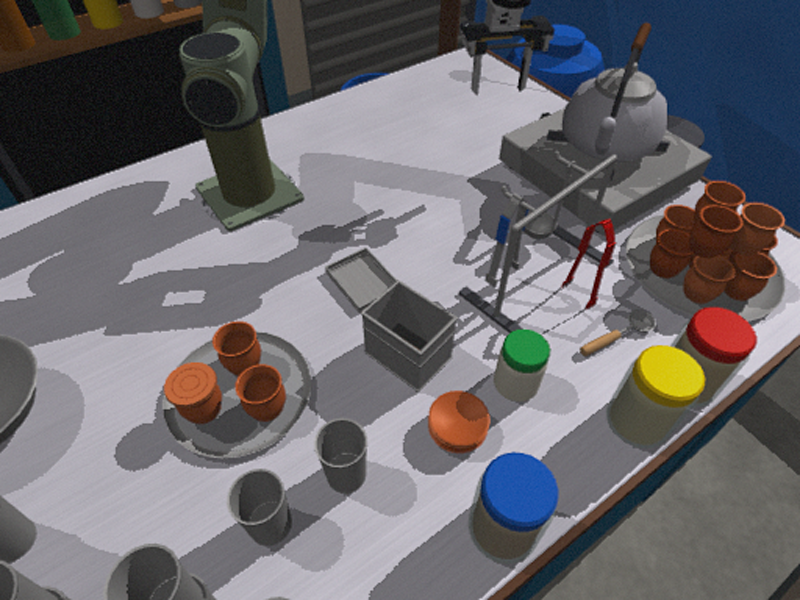

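View pics/top0.png

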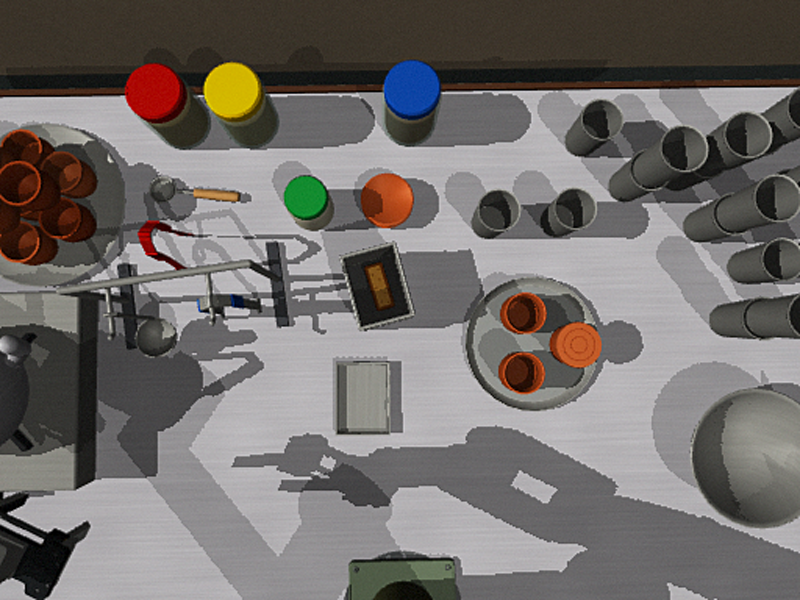

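```bash
cat > h.py <<'E'
from bench import env, optics
import cv2, numpy as np
def crop(f,u0,v0,u1,v1,name,s=8):
    c=f["img"][v0:v1,u0:u1,::-1]
    c=cv2.resize(c,None,fx=s,fy=s,interpolation=cv2.INTER_CUBIC)
    c=cv2.convertScaleAbs(c,alpha=1.3,beta=20)
    for u in range((u0+9)//10*10,u1,10):
        cv2.putText(c,str(u),((u-u0)*s,8),0,.33,(255,0,255),1); cv2.line(c,((u-u0)*s,10),((u-u0)*s,16),(255,0,255),1)
    for v in range((v0+9)//10*10,v1,10):
        cv2.putText(c,str(v),(0,(v-v0)*s+4),0,.33,(255,0,255),1); cv2.line(c,(22,(v-v0)*s),(28,(v-v0)*s),(255,0,255),1)
    cv2.imwrite("pics/"+name,c)
def ray(f,u,v):
    d=f["R"].T@np.linalg.solve(f["K"],[u,v,1.]); return -f["R"].T@f["t"], d
def atz(f,u,v,z):
    o,d=ray(f,u,v); return o+d*(z-o[2])/d[2]
def proj(f,X):
    c=f["R"]@np.asarray(X,float)+f["t"]; p=f["K"]@c; return p[:2]/p[2]
def tri(f1,p1,f2,p2):
    o1,d1=ray(f1,*p1);o2,d2=ray(f2,*p2)
    A=np.c_[d1,-d2]; s=np.linalg.lstsq(A,o2-o1,rcond=None)[0]
    a=o1+s[0]*d1;b=o2+s[1]*d2; return (a+b)/2,np.linalg.norm(a-b)
E
python3 - <<'E'
from h import *
import pickle
S=optics.grab_frame("scene");T=optics.grab_frame("top")
pickle.dump((S,T),open("f0.pkl","wb"))
crop(S,285,95,385,165+5,"s_tongs.png");crop(T,60,140,160,215,"t_tongs.png")
crop(T,210,150,270,215,"t_tin.png",9);crop(T,290,170,390,265,"t_tray.png",6)
crop(S,100,195,200,290,"s_tray.png",6);crop(S,205,155,295,250,"s_tin.png",6)
E
```

```text
(no output)
```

View pics/s_tongs.png

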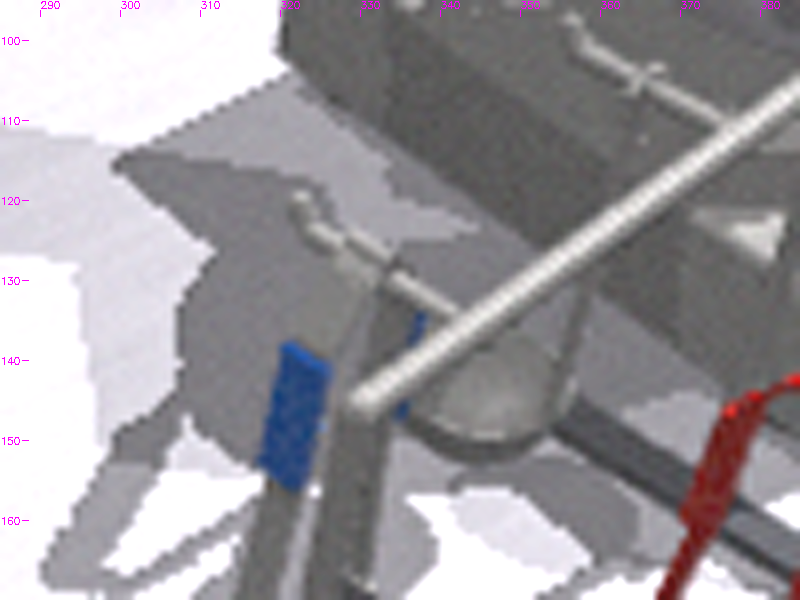

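View pics/t_tongs.png

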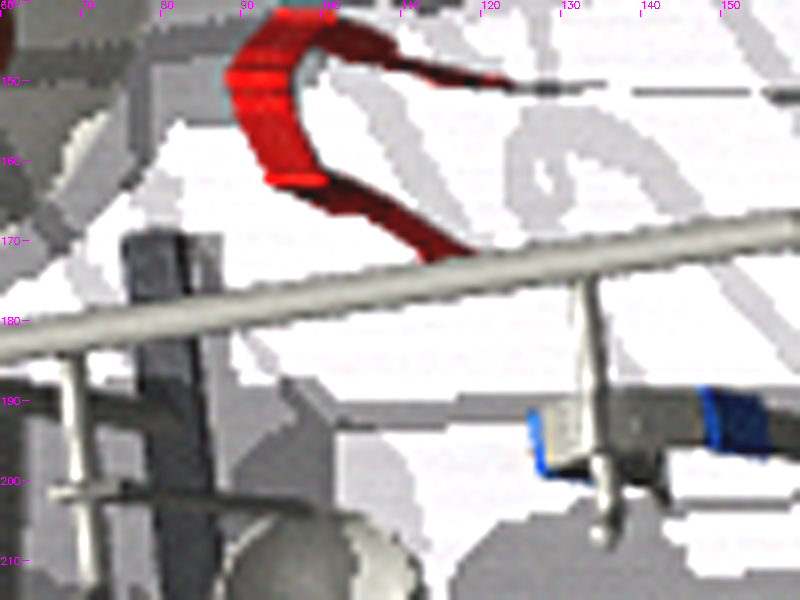

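View pics/t_tin.png

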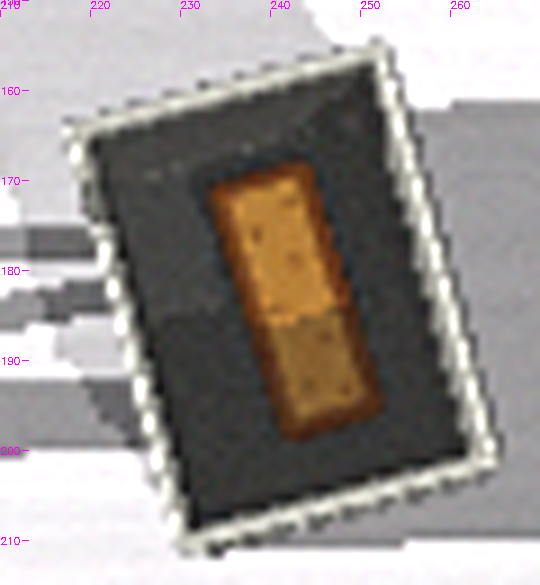

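View pics/t_tray.png

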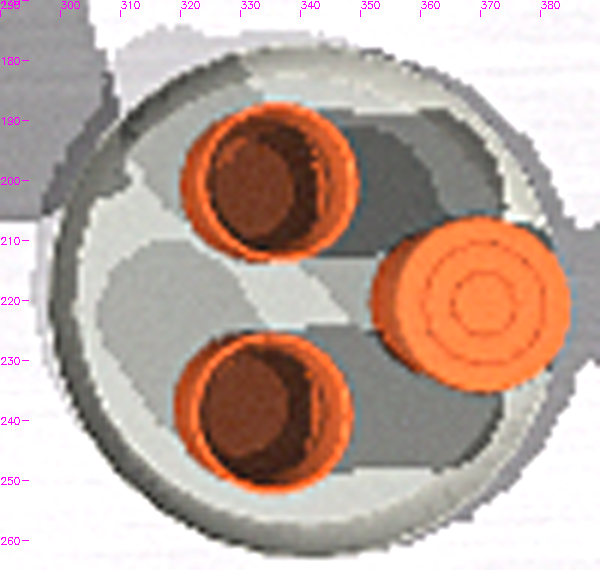

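View pics/s_tray.png

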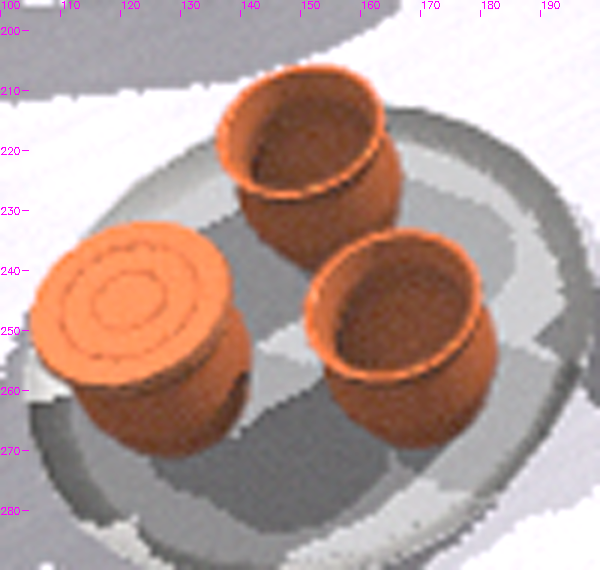

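View pics/s_tin.png

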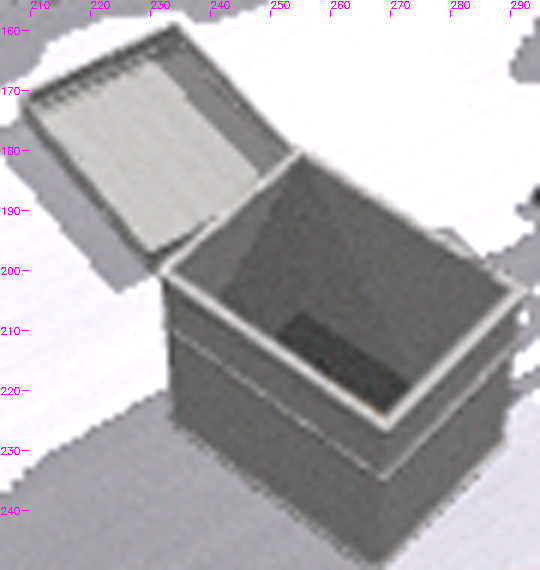

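```bash
cat > fit.py <<'E'
from h import *
import pickle
from scipy.optimize import least_squares
from scipy.spatial.transform import Rotation as Ro
S,T=pickle.load(open("f0.pkl","rb"))
def w(p,X): 
    c,s=np.cos(p[3]),np.sin(p[3]); return np.array([p[0]+c*X[0]-s*X[1],p[1]+s*X[0]+c*X[1],p[2]+X[2]])
def fit(obs,p0,fix=()):
    free=[i for i in range(4) if i not in fix]
    def full(q): p=np.array(p0,float);p[free]=q;return p
    r=least_squares(lambda q:np.concatenate([proj(f,w(full(q),X))-np.array(px) for f,X,px in obs]),np.array(p0,float)[free])
    return full(r.x), np.round(r.fun.reshape(-1,2),1)
if __name__=="__main__":
    g=.001
    obs=[(S,(.01,-.029,.027),(325.2,140)),(S,(-.01,-.029,.027),(320,137.5)),(S,(.01,-.029,-.027),(321.8,156)),(S,(-.01,-.029,-.027),(316.5,153)),
    (T,(.01,-.029,.027),(147.5,188.5)),(T,(-.01,-.029,.027),(149,196)),(T,(.01,-.029,-.027),(154.5,190)),(T,(-.01,-.029,-.027),(156,197)),
    (T,(.01,.029,.027),(126,191)),(T,(-.01,.029,.027),(128.5,200))]
    p,r=fit(obs,[.5,.3,.17,0]);print("tongs_grip",p.round(4),np.degrees(p[3]));print(r.tolist())
    # hook
    a=atz(T,131.5,174,.226);b=atz(T,135.5,207,.234);print("hook base,tip",a.round(4),b.round(4),np.degrees(np.arctan2(*(a-b)[1::-1])),np.linalg.norm(a-b))
    print("tip tri",tri(T,(135.5,206.5),S,(321.7,119.5)))
    # tin rim outer corners, 126x94
    obs=[(T,(.063,.047,0),(217.5,164.5)),(T,(.063,-.047,0),(251.5,154.8)),(T,(-.063,-.047,0),(264,201.5)),(T,(-.063,.047,0),(230,211)),
     (S,(-.063,.047,0),(255,180)),(S,(-.063,-.047,0),(232,200)),(S,(.063,-.047,0),(269,226.5)),(S,(.063,.047,0),(291,203))]
    p,r=fit(obs,[.5,.03,.118,0],(2,));print("tin",p.round(4),np.degrees(p[3]),r.tolist())
    obs=[(T,(.044,.018,0),(232.5,170.2)),(T,(.044,-.018,0),(244,167.5)),(T,(-.044,-.018,0),(252.5,195.5)),(T,(-.044,.018,0),(241.5,199))]
    p,r=fit(obs,[.5,.03,.023,0],(2,));print("rusk",p.round(4),np.degrees(p[3]),r.tolist())
    for f,c in ((T,(368.5,220.2)),(S,(122,245.5))): print("cover",atz(f,*c,.09))
    c=T["img"];hs=cv2.cvtColor(c,cv2.COLOR_RGB2HSV)
    for nm,f,px in (("T",T,(368,220)),("S",S,(121,245))):
        hs=cv2.cvtColor(f["img"],cv2.COLOR_RGB2HSV); print(nm,hs[px[1],px[0]],f["img"][px[1],px[0]], f["img"][px[1]+ (0 if nm=="T" else 20),px[0]-(15 if nm=="T" else 0)])
    print("red", tri(T,(98,147),S,(590/800*512,222*.64)))
E
python3 fit.py; python3 - <<'E'
from scipy.spatial.transform import Rotation as R
print(R.from_rotvec([-0.87585137,  1.38957522,  0.87441797]).as_matrix().round(3))
E
```

```text
tongs_grip [0.5547 0.281  0.1726 0.164 ] 9.39386409366514
[[-0.7, 1.3], [-1.4, 0.2], [-0.2, -0.2], [-0.5, -0.7], [1.2, -1.0], [1.1, -0.3], [-0.3, -0.8], [-0.5, -0.1], [-1.2, 0.8], [-2.4, 0.0]]
hook base,tip [0.5995 0.2873 0.226 ] [0.5221 0.2754 0.234 ] 8.740517254947246 0.07872922787429526
tip tri (array([0.52400929, 0.27689389, 0.23240314]), np.float64(0.002453401268337202))
tin [0.5858 0.0341 0.118  0.2495] 14.29381610035973 [[-0.4, -0.5], [-0.0, -0.1], [0.2, -0.8], [-0.4, -0.9], [-0.6, -0.7], [-1.0, -0.3], [-0.5, -0.9], [0.4, -0.2]]
rusk [0.5923 0.0293 0.023  0.2774] 15.891628182837279 [[-0.2, 0.1], [0.2, -0.8], [0.5, 0.3], [-0.4, 0.4]]
cover [ 0.47990859 -0.30885293  0.09      ]
cover [ 0.48405954 -0.31169793  0.09      ]
T [ 10 198 192] [192  92  43] [127  41  10]
S [ 10 170 187] [187 102  62] [75 38 19]
red (array([0.66250495, 0.36544197, 0.21019563]), np.float64(0.015151439475449287))
[[-0.001 -0.902  0.431]
 [-0.002  0.431  0.902]
 [-1.     0.    -0.002]]
```

```bash
cat > fit2.py <<'E'
from fit import *
def o(L): return [(f,X,(p[0]-.5,p[1]-.5)) for f,X,p in L]
L=[(S,(.01,-1,.027),(325.2,140)),(S,(-.01,-1,.027),(320,137.5)),(S,(.01,-1,-.027),(321.8,156)),(S,(-.01,-1,-.027),(316.5,153)),
    (T,(.01,-1,.027),(147.5,188.5)),(T,(-.01,-1,.027),(149,196)),(T,(.01,-1,-.027),(154.5,190)),(T,(-.01,-1,-.027),(156,197)),
    (T,(.01,1,.027),(126,191)),(T,(-.01,1,.027),(128.5,200))]
L=o(L)
def res(q):
    out=[]
    for f,X,p in L:
        h=q[4] if X[2]>0 else q[5]
        out.append(proj(f,w(q[:4],(X[0],X[1]*h,X[2])))-np.array(p))
    return np.concatenate(out+[[(q[4]+q[5]-.058)*2000]])
r=least_squares(res,[.555,.28,.17,.16,.029,.029],x_scale=[.01,.01,.01,.1,.01,.01])
print("grip",r.x.round(4),np.degrees(r.x[3]),r.fun[:-1].reshape(-1,2).round(1).tolist())
print("tip tri",tri(T,(135,206),S,(321.2,119)))
a=atz(T,131,173.5,.226);b=atz(T,135,206.5,.234);print("hook base,tip",a.round(4),b.round(4),np.degrees(np.arctan2(*(a-b)[1::-1])))
# crossbar line top
a=atz(T,69.5,180.5,.23);b=atz(T,155,168.3,.23);print("crossbar",a.round(4),b.round(4),np.degrees(np.arctan2(*(b-a)[1::-1]))+90)
print("crossbar end tri?")
L=o([(T,(.063,.047,0),(217.5,164.5)),(T,(.063,-.047,0),(251.5,154.8)),(T,(-.063,-.047,0),(264,201.5)),(T,(-.063,.047,0),(230,211)),
     (S,(-.063,.047,0),(255,180)),(S,(-.063,-.047,0),(232,200)),(S,(.063,-.047,0),(269,226.5)),(S,(.063,.047,0),(291,203))])
p,rr=fit(L,[.5,.03,.118,0],(2,));print("tin",p.round(4),np.degrees(p[3]),rr.tolist())
p,rr=fit(L[:4],[.5,.03,.118,0],(2,));print("tin T",p.round(4),np.degrees(p[3]))
hs=cv2.cvtColor(T["img"],cv2.COLOR_RGB2HSV)
def seg(f,m,box):
    k=np.zeros_like(m);k[box[1]:box[3],box[0]:box[2]]=m[box[1]:box[3],box[0]:box[2]]
    c=max(cv2.findContours(k,cv2.RETR_EXTERNAL,cv2.CHAIN_APPROX_NONE)[0],key=cv2.contourArea);return c
m=((hs[...,0]<22)&(hs[...,1]>120)&(hs[...,2]>35)).astype(np.uint8)
c=seg(T,m,(228,160,260,205));(cx,cy),sz,an=cv2.minAreaRect(c)
bp=cv2.boxPoints(((cx,cy),sz,an));q=[atz(T,*x,.023) for x in bp];print("rusk",atz(T,cx,cy,.023).round(4),sz,an,[x.round(4).tolist() for x in q])
for n,f,box,th in (("T",T,(345,195,395,240),150),("S",S,(95,220,150,275),150)):
    c=seg(f,((f["img"][...,0]>th)&(f["img"][...,2]<110)).astype(np.uint8),box); e=cv2.fitEllipse(c);print(n,e,cv2.contourArea(c),atz(f,*e[0],.09).round(4))
E
python3 fit2.py
```

```text
grip [0.5552 0.2815 0.1747 0.1477 0.0263 0.0315] 8.462295965625035 [[0.6, 0.7], [0.1, -0.4], [-0.1, 0.2], [-0.3, -0.4], [0.3, -0.4], [-0.0, 0.3], [0.9, -0.6], [0.5, 0.2], [-0.1, 0.7], [-1.4, -0.0]]
tip tri (array([0.52429843, 0.27617172, 0.234897  ]), np.float64(0.00024509253942073977))
hook base,tip [0.6007 0.2885 0.226 ] [0.5233 0.2765 0.234 ] 8.751180413236332
crossbar [0.5862 0.4291 0.23  ] [0.6115 0.2316 0.23  ] 7.282650469838771
crossbar end tri?
tin [0.5856 0.0346 0.118  0.2496] 14.298207234213232 [[-0.0, 0.1], [0.3, 0.5], [0.5, -0.3], [-0.1, -0.3], [0.0, -0.3], [-0.4, 0.1], [0.1, -0.5], [1.0, 0.2]]
tin T [0.5856 0.035  0.118  0.2501] 14.32711561083997
rusk [0.5932 0.0298 0.023 ] (29.408588409423828, 11.763435363769531) 72.89727020263672 [[0.6295, 0.058, 0.023], [0.639, 0.0253, 0.023], [0.5571, 0.0017, 0.023], [0.5477, 0.0343, 0.023]]
T ((370.0029296875, 220.36416625976562), (27.547685623168945, 28.545530319213867), 130.23631286621094) 616.0 [ 0.4794 -0.3129  0.09  ]
S ((120.98110961914062, 244.90179443359375), (24.329673767089844, 33.61422348022461), 64.09033203125) 640.5 [ 0.481  -0.3131  0.09  ]
```

Call:
{"fn": "play_rows", "kwargs": {
  "moves": [
    [0,0,0.05,0],
    [0,0,0.1,0],
    [0,0,0.15,0],
    [0,0,0.19,0],
    [0.05,-0.04,0.2,7],
    [0.1,-0.08,0.2,14],
    [0.15,-0.12,0.2,21],
    [0.2,-0.16,0.2,28],
    [0.25,-0.2,0.2,33.8],
    [0.29,-0.225,0.2,33.8],
    [0.307,-0.238,0.2,33.8],
    [0.307,-0.238,0.2,33.8],
    [0.307,-0.238,0.2,33.8],
    [0.307,-0.238,0.2,33.8]
  ],
  "claw": 0.094
}}

```text
time_s: 1.95
ee_pos: [0.5536, 0.2823, 0.3953]
eef_rot: [-1.316, 1.136, 1.316]
ft_force: [0.0, -0.0, 0.4]
finger_gap: 0.996
```

```bash
cat > st.py <<'E'
from h import *
from scipy.spatial.transform import Rotation as R
s=env.read_state();M=R.from_rotvec(s["eef_rot"]).as_matrix()
print("t",s["time_s"],"tcp",s["ee_pos"].round(4),"yawz",np.degrees(np.arctan2(M[1,2],M[0,2])).round(2),"down",M[:,0].round(4),"F",s["ft_force"].round(1),"gap",s["finger_gap"]*94,"q",s["joint_positions"].round(2))
E
python3 st.py; python3 - <<'E'
from h import *
S=optics.grab_frame("scene");T=optics.grab_frame("top")
a=np.vstack([cv2.resize(S["img"],(533,400))[:300],cv2.resize(T["img"],(533,400))[:300]])
cv2.imwrite("pics/a1.png",a[:,:,::-1])
E
```

```text
t 1.95 tcp [0.5536 0.2823 0.3953] yawz 98.4 down [ 4.e-04  5.e-04 -1.e+00] F [ 0.  -0.   0.4] gap 93.65300952772051 q [ 0.33  0.24  1.1   0.    1.8  -1.39]
```

View pics/a1.png

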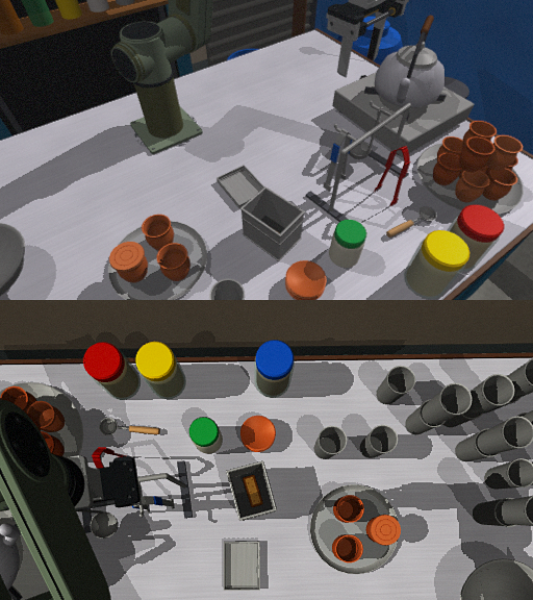

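Call:
{"fn": "play_rows", "kwargs": {
  "moves": [
    [0.001,-0.001,-0.03,0],
    [0.001,-0.001,-0.06,0],
    [0.001,-0.001,-0.09,0],
    [0.001,-0.001,-0.11,0],
    [0.001,-0.001,-0.13,0],
    [0.001,-0.001,-0.145,0],
    [0.001,-0.001,-0.15,0],
    [0.001,-0.001,-0.15,0],
    [0.001,-0.001,-0.15,0]
  ]
}}

```text
time_s: 3.18
ee_pos: [0.5565, 0.2801, 0.2458]
eef_rot: [-1.315, 1.136, 1.313]
ft_force: [1.0, -0.1, 0.1]
finger_gap: 0.999
```

```bash
python3 st.py; python3 - <<'E'
from h import *
S=optics.grab_frame("scene");T=optics.grab_frame("top")
crop(S,285,75,385,165+5,"s2.png",8);crop(T,60,140,160,215,"t2.png",7)
E
```

```text
t 3.175 tcp [0.5565 0.2801 0.2458] yawz 98.26 down [ 1.9e-03  7.0e-04 -1.0e+00] F [ 1.  -0.1  0.1] gap 93.89025358404237 q [ 0.33  0.27  1.35  0.    1.51 -1.39]
```

View pics/s2.png

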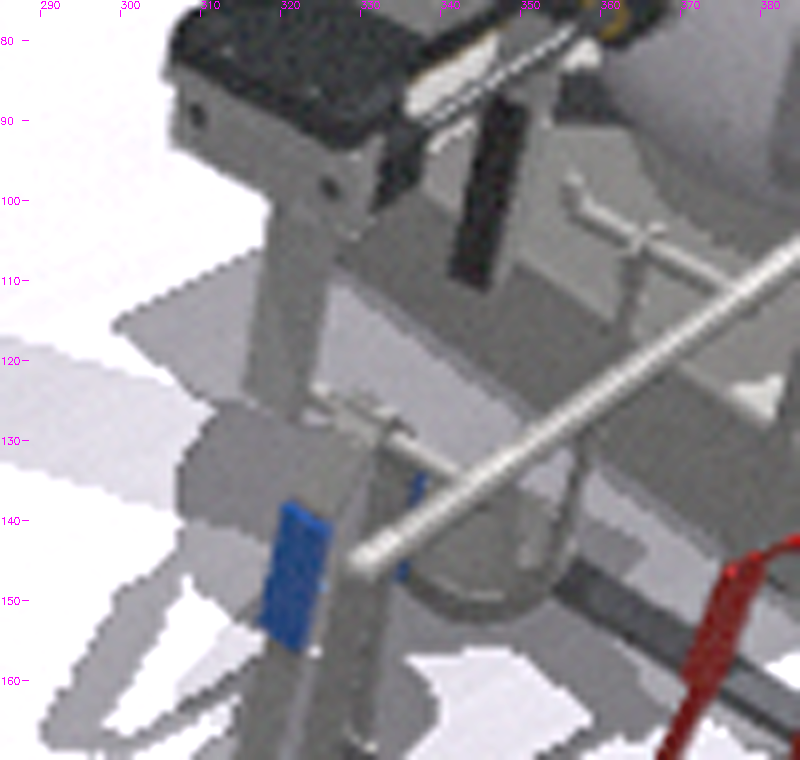

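View pics/t2.png

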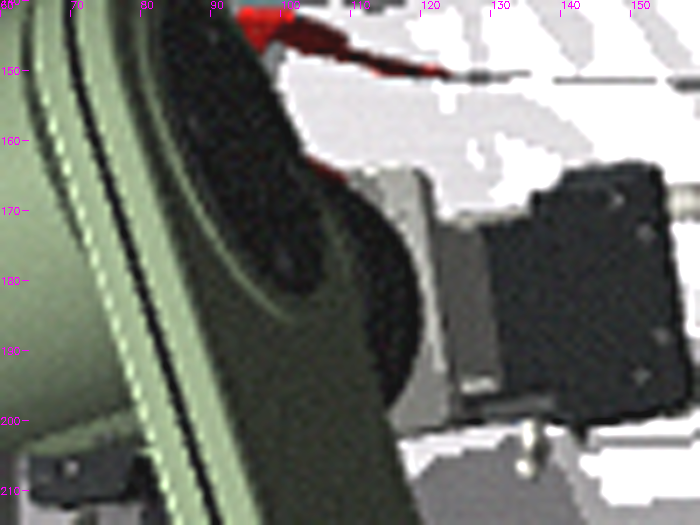

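```bash
python3 - <<'E'
from h import *
import pickle
S,T=pickle.load(open("f0.pkl","rb"))
M=np.array([np.cos(np.radians(98.3)),np.sin(np.radians(98.3)),0])
for h in (-.0595,-.047,0,.047,.0595): print(h,proj(S,np.array([.5565,.2801,.232])+h*M))
E
```

```text
-0.0595 [315.79639271 135.8666814 ]
-0.047 [318.92675846 133.6660532 ]
0 [330.36811259 125.62285037]
0.047 [341.3154003  117.92697325]
0.0595 [344.14778521 115.93582378]
```

Call:
{"fn": "play_rows", "kwargs": {
  "moves": [
    [-0.001,0.001,-0.01,0],
    [-0.001,0.001,-0.02,0],
    [-0.001,0.001,-0.03,0],
    [-0.001,0.001,-0.04,0],
    [-0.001,0.001,-0.05,0],
    [-0.001,0.001,-0.06,0],
    [-0.001,0.001,-0.07,0],
    [-0.001,0.001,-0.078,0],
    [-0.001,0.001,-0.081,0],
    [-0.001,0.001,-0.081,0],
    [-0.001,0.001,-0.081,0]
  ]
}}

```text
time_s: 4.65
ee_pos: [0.5553, 0.2809, 0.1641]
eef_rot: [-1.315, 1.137, 1.314]
ft_force: [-0.5, 0.1, -0.1]
finger_gap: 1.001
```

```bash
python3 st.py; python3 - <<'E'
from h import *
S=optics.grab_frame("scene")
crop(S,285,75,385,165+5,"s3.png",8)
E
```

```text
t 4.65 tcp [0.5553 0.2809 0.1641] yawz 98.26 down [ 9.e-04  3.e-04 -1.e+00] F [-0.5  0.1 -0.1] gap 94.10796056358568 q [ 0.33  0.33  1.45  0.    1.36 -1.39]
```

View pics/s3.png

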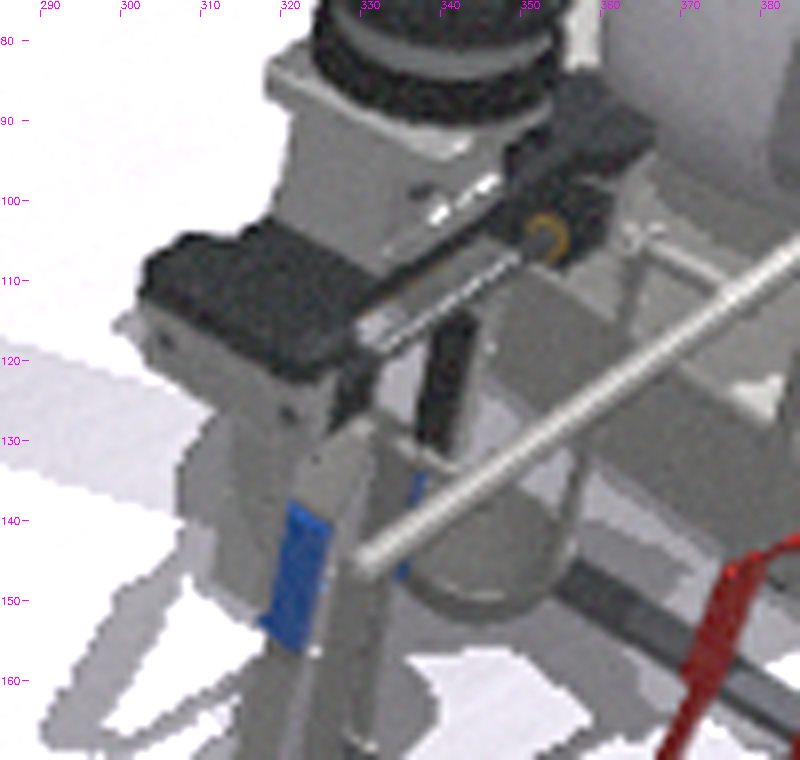

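```bash
python3 - <<'E'
from h import *
import pickle
S,T=pickle.load(open("f0.pkl","rb"))
a=np.radians(98.3);M=np.array([np.cos(a),np.sin(a),0]);N=np.array([M[1],-M[0],0])
def P(f,z,h,x,c=(.5553,.2809)): return proj(f,np.array([*c,z])+h*M+x*N).round(1).tolist()
print("S z=.150 finger outer/inner tips, x -8,8")
for h in (-.0595,-.047,.047): print(h,P(S,.150,h,-.008),P(S,.150,h,.008),"top z.24",P(S,.245,h,-.008),P(S,.245,h,.008))
print("T at z=.246 pose: body z .33")
for h in (-.0885,.0885): print(h,P(T,.33,h,-.0375,(.5565,.2801)),P(T,.33,h,.0375,(.5565,.2801)))
print("S body bottom corner z .247")
for h in (-.0885,): print(P(S,.247,h,-.0375),P(S,.247,h,.0375))
f=optics.grab_frame("scene");crop(f,290,110,350,170,"s3b.png",10)
E
```

```text
S z=.150 finger outer/inner tips, x -8,8
-0.0595 [309.6, 156.8] [314.0, 159.7] top z.24 [314.0, 130.1] [318.8, 133.1]
-0.047 [312.6, 154.6] [317.0, 157.5] top z.24 [317.2, 127.9] [322.0, 130.9]
0.047 [333.8, 139.0] [338.1, 141.7] top z.24 [339.7, 112.4] [344.5, 115.1]
T at z=.246 pose: body z .33
-0.0885 [165.0, 200.1] [159.7, 164.2]
0.0885 [78.8, 214.2] [74.0, 178.0]
S body bottom corner z .247
[297.9, 129.1] [320.5, 143.5]
```

View pics/s3b.png

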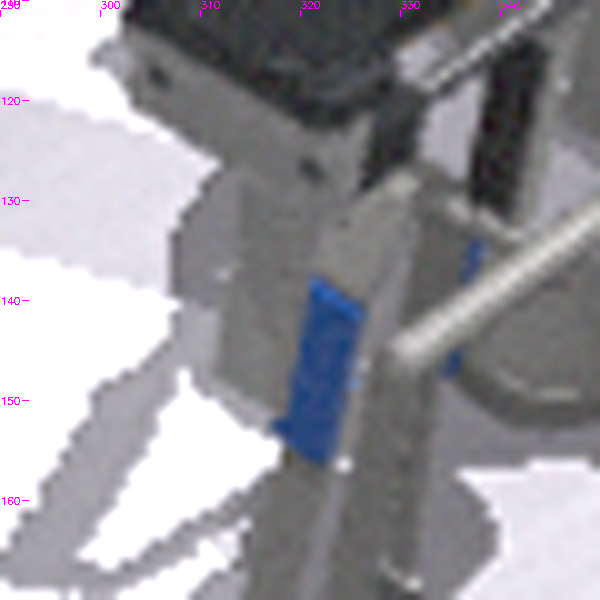

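```bash
python3 - <<'E'
from h import *
f=optics.grab_frame("top");crop(f,90,150,180,220,"t3.png",8)
f=optics.grab_frame("scene");crop(f,290,90,370,160,"s3c.png",9)
E
```

```text
(no output)
```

View pics/t3.png

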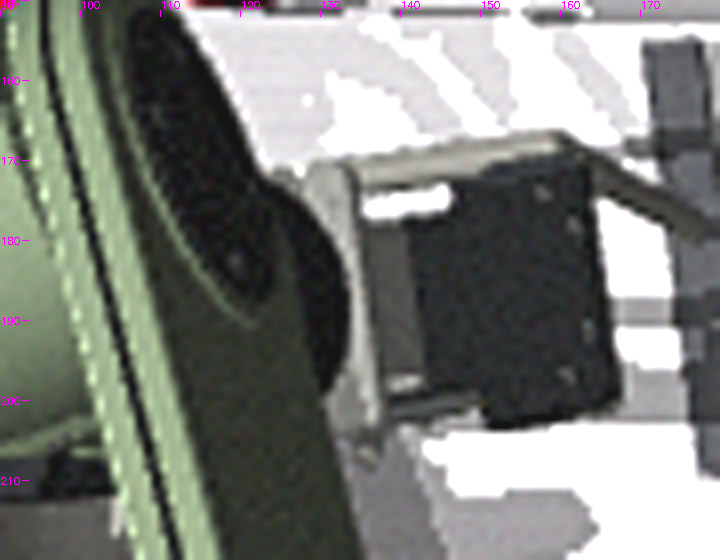

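View pics/s3c.png

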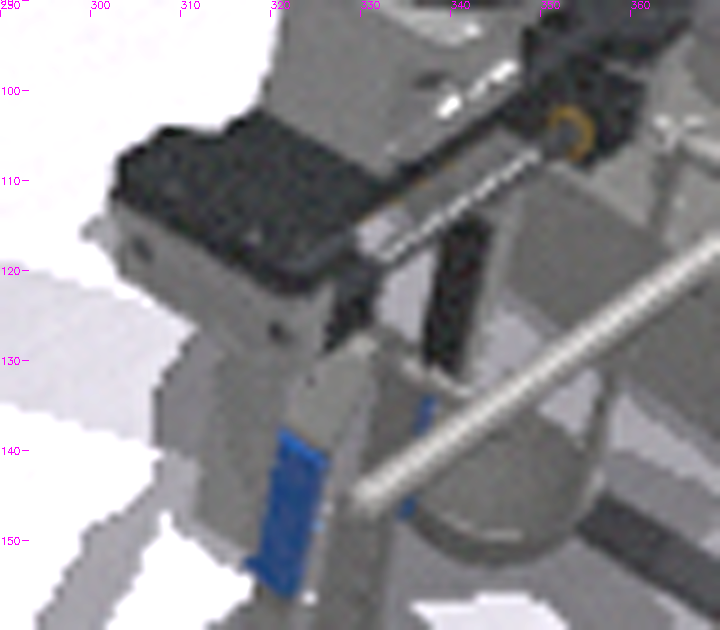

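```bash
python3 - <<'E'
from h import *
import pickle
S,T=pickle.load(open("f0.pkl","rb"))
print(tri(T,(162.5,171.5),S,(323.5,120.5)),tri(T,(165.5,199.5),S,(301.8,110.5)))
for z in (.15,.165,.18,.19,.2):
  a=np.radians(98.3);M=np.array([np.cos(a),np.sin(a),0]);N=np.array([M[1],-M[0],0])
  print(z,[proj(S,np.array([.5553,.2809,z])+h*M+x*N).round(1).tolist() for h,x in((-.0595,-.008),(-.0595,.008),(-.047,.008))])
E
```

```text
(array([0.59582802, 0.19935804, 0.31103655]), np.float64(0.007298766559188403)) (array([0.53434911, 0.19085226, 0.30613589]), np.float64(0.0008798411828777955))
0.15 [[309.6, 156.8], [314.0, 159.7], [317.0, 157.5]]
0.165 [[310.3, 152.8], [314.7, 155.8], [317.7, 153.6]]
0.18 [[310.9, 148.8], [315.5, 151.8], [318.5, 149.6]]
0.19 [[311.4, 146.0], [316.0, 149.0], [319.0, 146.8]]
0.2 [[311.8, 143.2], [316.5, 146.2], [319.5, 144.0]]
```

```bash
python3 - <<'E'
from h import *
import pickle
S,T=pickle.load(open("f0.pkl","rb"))
for u,v in((250,390),(285,325),(335,435),(335,360),(130,345),(95,490)): print(u,v,atz(T,u*.64,v*.64,0).round(3))
E
```

```text
250 390 [0.404 0.273 0.   ]
285 325 [0.524 0.207 0.   ]
335 435 [0.319 0.116 0.   ]
335 360 [0.457 0.114 0.   ]
130 345 [0.492 0.496 0.   ]
95 490 [0.228 0.556 0.   ]
```

Call:
{"fn": "play_rows", "kwargs": {
  "moves": [
    [0,0,0.03,0],
    [0,0,0.07,0],
    [0,0,0.11,0],
    [-0.04,0,0.12,0],
    [-0.1,-0.01,0.1,0],
    [-0.155,-0.01,0.05,0],
    [-0.155,-0.01,0,0],
    [-0.155,-0.01,-0.05,0],
    [-0.155,-0.01,-0.1,0],
    [-0.155,-0.01,-0.13,0],
    [-0.155,-0.01,-0.144,0],
    [-0.155,-0.01,-0.144,0],
    [-0.155,-0.01,-0.144,0]
  ]
}}

```text
time_s: 6.48
ee_pos: [0.4015, 0.2715, 0.0212]
eef_rot: [-1.315, 1.135, 1.313]
ft_force: [0.3, -0.3, -0.2]
finger_gap: 0.997
```

```bash
python3 st.py; python3 - <<'E'
from h import *
f=optics.grab_frame("scene");crop(f,240,70,340,160,"s4.png",8)
p=env.read_state()["ee_pos"]
a=np.radians(98.3);M=np.array([np.cos(a),np.sin(a),0]);N=np.array([M[1],-M[0],0])
for z in (0,p[2]-.014,.04): print(z,[proj(f,np.array([p[0],p[1],z])+h*M+x*N).round(1).tolist() for h,x in((-.0595,-.008),(-.0595,.008),(-.047,.008),(.047,.008))])
E
```

```text
t 6.475 tcp [0.4015 0.2715 0.0212] yawz 98.26 down [ 0.0029  0.0013 -1.    ] F [ 0.3 -0.3 -0.2] gap 93.7181448421714 q [ 0.42  0.24  1.91  0.    0.99 -1.3 ]
0 [[271.6, 163.8], [275.1, 166.4], [277.7, 164.5], [296.9, 151.0]]
0.007290457529651665 [[271.7, 162.3], [275.2, 164.8], [277.8, 162.9], [297.1, 149.4]]
0.04 [[272.1, 155.1], [275.6, 157.6], [278.3, 155.8], [298.0, 142.2]]
```

View pics/s4.png

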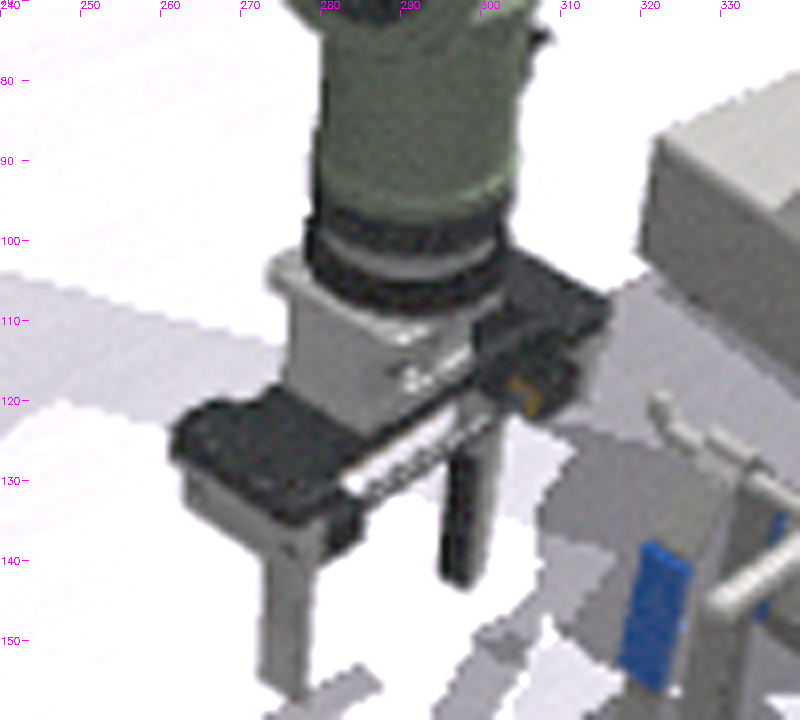

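Call:
{"fn": "play_rows", "kwargs": {
  "moves": [
    [0,0,-0.003,0],
    [0,0,-0.006,0],
    [0,0,-0.008,0],
    [0,0,-0.009,0],
    [0,0,-0.009,0]
  ]
}}

```text
time_s: 7.15
ee_pos: [0.3998, 0.2707, 0.0105]
eef_rot: [-1.315, 1.138, 1.315]
ft_force: [-0.8, -0.7, 0.1]
finger_gap: 0.995
```

```bash
python3 st.py
```

```text
t 7.15 tcp [0.3998 0.2707 0.0105] yawz 98.26 down [-3.e-04 -2.e-04 -1.e+00] F [-0.8 -0.7  0.1] gap 93.51751834764644 q [ 0.42  0.26  1.91 -0.    0.97 -1.3 ]
```

Call:
{"fn": "play_rows", "kwargs": {
  "moves": [
    [0,0,-0.004,0],
    [0,0,-0.008,0],
    [0,0,-0.012,0],
    [0,0,-0.015,0],
    [0,0,-0.015,0]
  ]
}}

```text
time_s: 7.78
ee_pos: [0.3996, 0.2706, -0.0047]
eef_rot: [-1.314, 1.138, 1.315]
ft_force: [-0.2, 0.3, -0.1]
finger_gap: 0.999
```

```bash
python3 st.py;  python3 - <<'E'
from h import *
f=optics.grab_frame("scene");crop(f,240,90,320,180,"s5.png",8)
E
```

```text
t 7.775 tcp [ 0.3996  0.2706 -0.0047] yawz 98.26 down [-7.e-04 -3.e-04 -1.e+00] F [-0.2  0.3 -0.1] gap 93.89683355085639 q [ 0.42  0.29  1.92 -0.    0.94 -1.3 ]
```

View pics/s5.png

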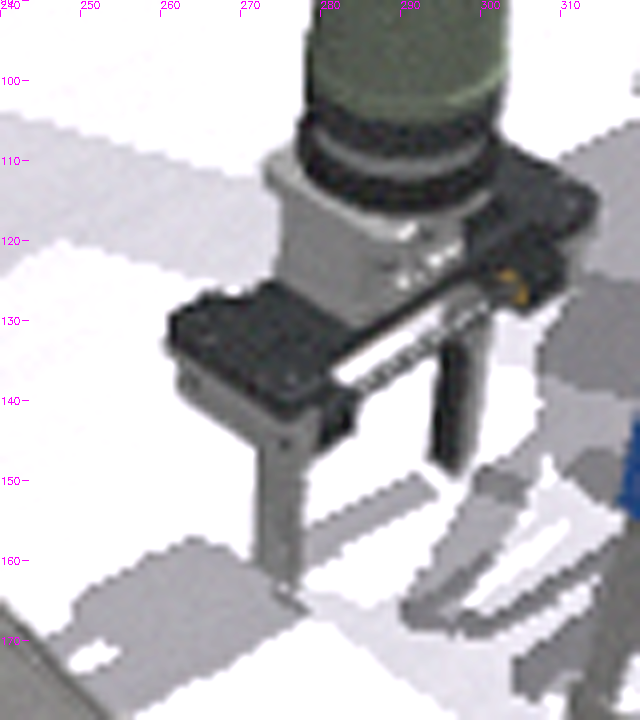

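Call:
{"fn": "play_rows", "kwargs": {
  "moves": [
    [0,0,-0.004,0],
    [0,0,-0.008,0],
    [0,0,-0.009,0],
    [0,0,-0.01,0],
    [0,0,-0.01,0]
  ]
}}

```text
time_s: 8.45
ee_pos: [0.4003, 0.271, -0.0108]
eef_rot: [-1.315, 1.138, 1.315]
ft_force: [-8.9, -5.2, 30.5]
finger_gap: 1.006
```

```bash
python3 st.py
```

```text
t 8.45 tcp [ 0.4003  0.271  -0.0108] yawz 98.28 down [-8.e-04 -6.e-04 -1.e+00] F [-8.9 -5.2 30.5] gap 94.54257306338805 q [ 0.42  0.3   1.92 -0.    0.93 -1.3 ]
```

```bash
python3 - <<'E'
from h import *
f=optics.grab_frame("scene");crop(f,240,100,320,180,"s6.png",8)
g=optics.grab_frame("top");crop(g,120,200,220,275,"t6.png",8)
p=env.read_state()["ee_pos"]
a=np.radians(98.3);M=np.array([np.cos(a),np.sin(a),0]);N=np.array([M[1],-M[0],0])
for z in (0,): print(z,[proj(f,np.array([p[0],p[1],z])+h*M+x*N).round(1).tolist() for h,x in((-.0595,-.008),(-.0595,.008),(-.047,.008),(.047,.008))])
E
```

```text
0 [[271.3, 163.7], [274.7, 166.2], [277.4, 164.4], [296.5, 150.8]]
```

Call:
{"fn": "play_rows", "kwargs": {
  "moves": [
    [0,0,0.005,0],
    [0,0,0.01,0],
    [0,0,0.01,0]
  ]
}}

```text
time_s: 8.93
ee_pos: [0.4001, 0.2709, -0.0043]
eef_rot: [-1.315, 1.137, 1.314]
ft_force: [-0.1, 0.1, -0.3]
finger_gap: 1.0
```

View pics/s6.png

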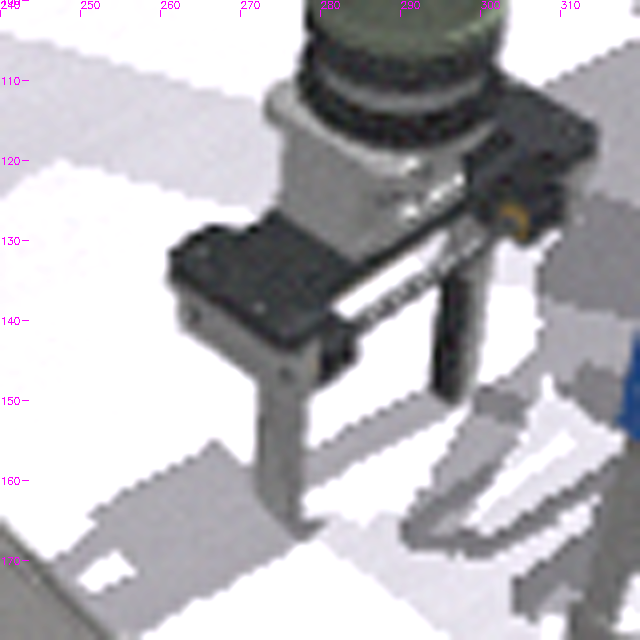

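View pics/t6.png

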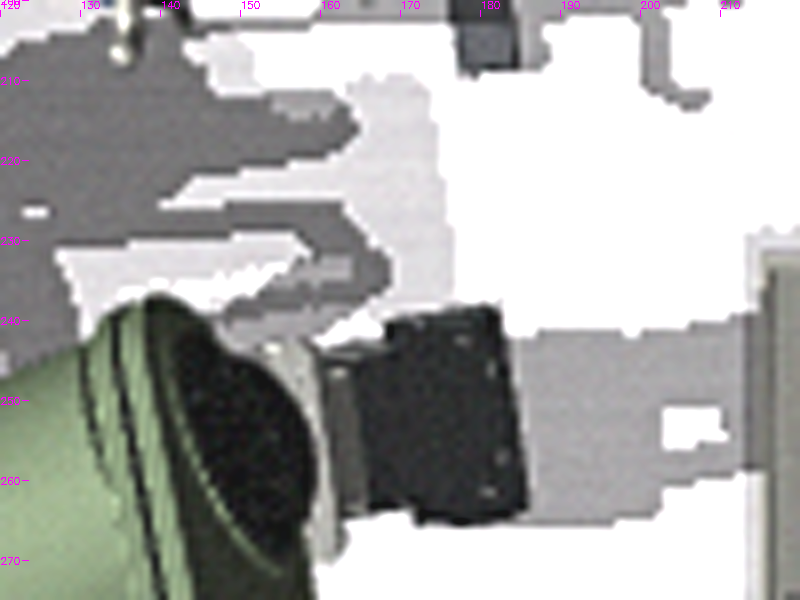

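Call:
{"fn": "play_rows", "kwargs": {
  "moves": [
    [0,0,0.05,0],
    [0,0,0.1,0],
    [0,0,0.15,0],
    [0,0,0.2,0],
    [0,0,0.25,0],
    [0.04,0.0,0.27,0],
    [0.08,0.005,0.27,0],
    [0.12,0.01,0.27,0],
    [0.145,0.01,0.27,0],
    [0.155,0.01,0.25,0],
    [0.155,0.01,0.22,0],
    [0.155,0.01,0.2,0],
    [0.155,0.01,0.18,0],
    [0.155,0.01,0.165,0],
    [0.155,0.01,0.16,0],
    [0.155,0.01,0.155,0],
    [0.155,0.01,0.155,0],
    [0.155,0.01,0.155,0]
  ]
}}

```text
time_s: 11.18
ee_pos: [0.5555, 0.281, 0.1515]
eef_rot: [-1.315, 1.136, 1.314]
ft_force: [0.2, -0.7, 0.4]
finger_gap: 0.999
```

```bash
python3 st.py; cat > look.py <<'E'
import sys
from h import *
a=sys.argv
f=optics.grab_frame(a[1]);crop(f,*map(int,a[2:6]),a[6],int(a[7]))
E
python3 look.py scene 290 90 350 170 s7.png 9
```

```text
t 11.175 tcp [0.5555 0.281  0.1515] yawz 98.26 down [ 1.4e-03  5.0e-04 -1.0e+00] F [ 0.2 -0.7  0.4] gap 93.93355459753639 q [ 0.33  0.34  1.46  0.    1.33 -1.39]
```

View pics/s7.png

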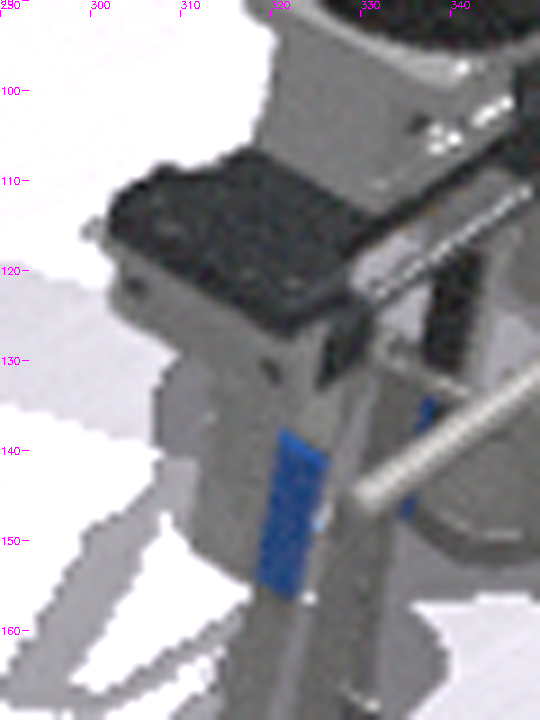

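Call:
{"fn": "play_rows", "kwargs": {
  "moves": [
    [0,0,-0.005,0],
    [0,0,-0.01,0],
    [0,0,-0.014,0],
    [0,0,-0.017,0],
    [0,0,-0.017,0],
    [0,0,-0.017,0]
  ]
}}

```text
time_s: 11.98
ee_pos: [0.5551, 0.2808, 0.1338]
eef_rot: [-1.315, 1.137, 1.314]
ft_force: [-0.7, 0.6, -0.8]
finger_gap: 0.997
```

```bash
python3 st.py; python3 look.py scene 290 90 350 170 s8.png 9
```

```text
t 11.975 tcp [0.5551 0.2808 0.1338] yawz 98.26 down [ 3.e-04  1.e-04 -1.e+00] F [-0.7  0.6 -0.8] gap 93.7158289824545 q [ 0.33  0.36  1.48 -0.    1.3  -1.39]
```

View pics/s8.png

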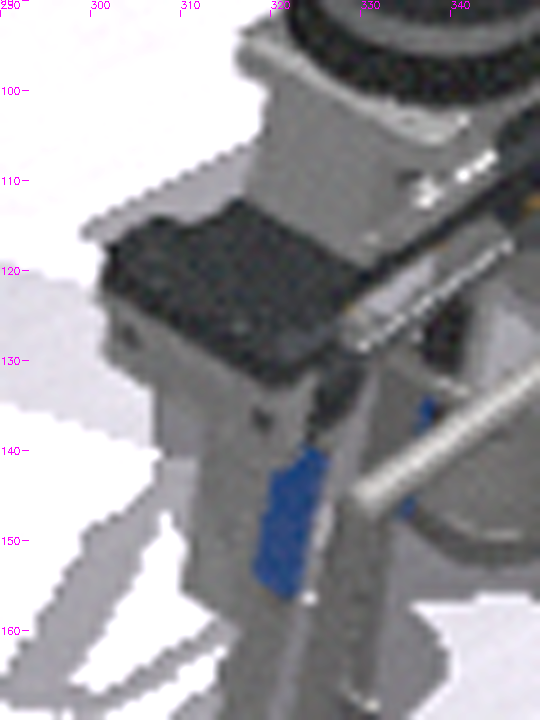

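Call:
{"fn": "play_rows", "kwargs": {
  "moves": [
    [0,0,0,0],
    [0,0,0,0],
    [0,0,0,0],
    [0,0,0,0],
    [0,0,0,0],
    [0,0,0,0]
  ],
  "claw": 0.056,
  "squeeze": 20
}}

```text
time_s: 12.78
ee_pos: [0.5547, 0.2811, 0.1335]
eef_rot: [-1.314, 1.137, 1.315]
ft_force: [-0.1, 1.7, -1.0]
finger_gap: 0.601
```

```bash
python3 st.py; python3 look.py scene 290 90 350 170 s9.png 9
```

```text
t 12.775 tcp [0.5547 0.2811 0.1335] yawz 98.27 down [-4.e-04  4.e-04 -1.e+00] F [-0.1  1.7 -1. ] gap 56.49512388075996 q [ 0.33  0.36  1.48  0.    1.3  -1.39]
```

View pics/s9.png

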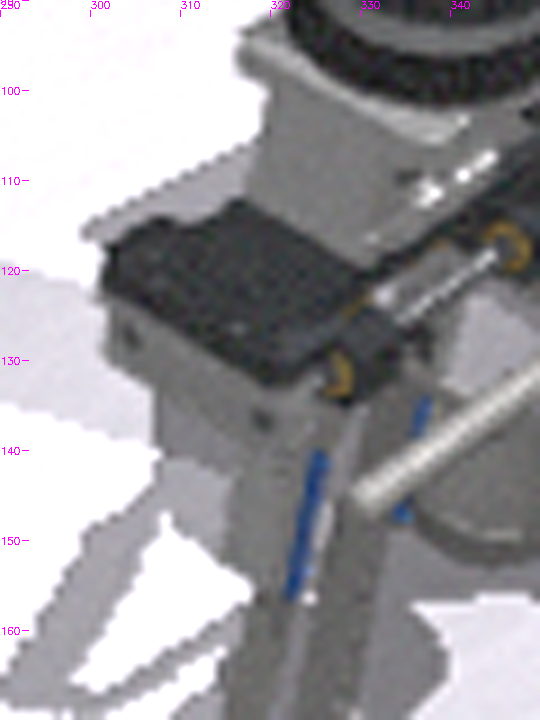

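Call:
{"fn": "play_rows", "kwargs": {
  "moves": [
    [0,0,0,0],
    [0,0,0,0],
    [0,0,0.004,0],
    [0,0,0.008,0],
    [0,0,0.012,0],
    [0,0,0.016,0],
    [0,0,0.019,0],
    [0,0,0.02,0],
    [0,0,0.02,0]
  ],
  "claw": 0.0555
}}

```text
time_s: 13.95
ee_pos: [0.5549, 0.2808, 0.1537]
eef_rot: [-1.315, 1.138, 1.315]
ft_force: [-0.0, 0.4, -1.7]
finger_gap: 0.593
```

```bash
python3 st.py; python3 look.py scene 280 90 360 190 s10.png 8
```

```text
t 13.95 tcp [0.5549 0.2808 0.1537] yawz 98.26 down [ 0.  0. -1.] F [-0.   0.4 -1.7] gap 55.716328936749626 q [ 0.33  0.34  1.46  0.    1.34 -1.39]
```

View pics/s10.png

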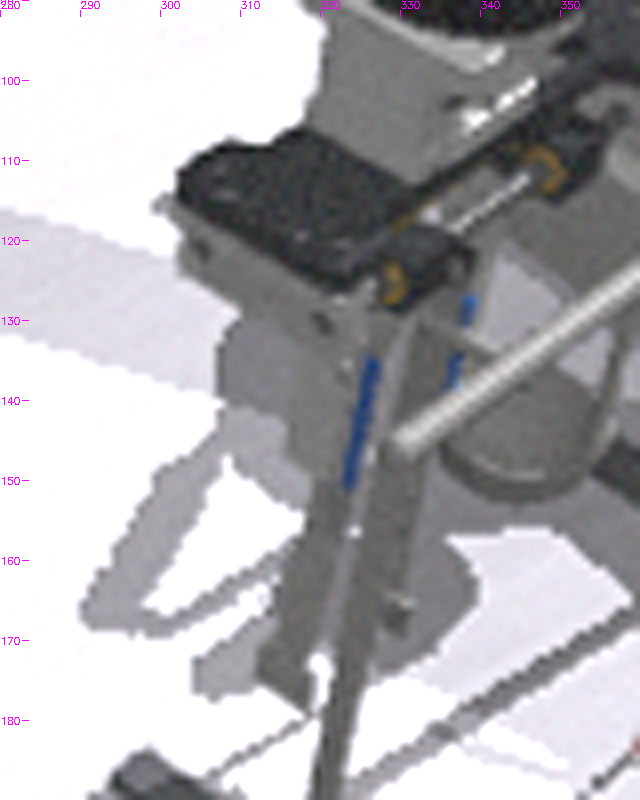

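Call:
{"fn": "play_rows", "kwargs": {
  "moves": [
    [-0.01,-0.0015,0,0],
    [-0.02,-0.003,0,0],
    [-0.03,-0.0045,0,0],
    [-0.04,-0.006,0,0],
    [-0.05,-0.0075,0,0],
    [-0.06,-0.009,0,0],
    [-0.07,-0.0105,0,0],
    [-0.08,-0.012,0,0],
    [-0.09,-0.0135,0,0],
    [-0.1,-0.015,0,0],
    [-0.1,-0.015,0,0]
  ]
}}

```text
time_s: 15.38
ee_pos: [0.4542, 0.2657, 0.1536]
eef_rot: [-1.315, 1.138, 1.315]
ft_force: [0.7, -0.2, -1.3]
finger_gap: 0.591
```

```bash
python3 st.py; python3 - <<'E'
from h import *
import pickle
f=optics.grab_frame("scene");g=optics.grab_frame("top");pickle.dump((f,g),open("f11.pkl","wb"))
crop(f,250,70,350,170,"s11.png",8);crop(g,80,170,210,250,"t11.png",6)
E
```

```text
t 15.375 tcp [0.4542 0.2657 0.1536] yawz 98.27 down [-2.e-04 -0.e+00 -1.e+00] F [ 0.7 -0.2 -1.3] gap 55.584161625531294 q [ 0.36  0.14  1.71  0.    1.29 -1.35]
```

View pics/s11.png

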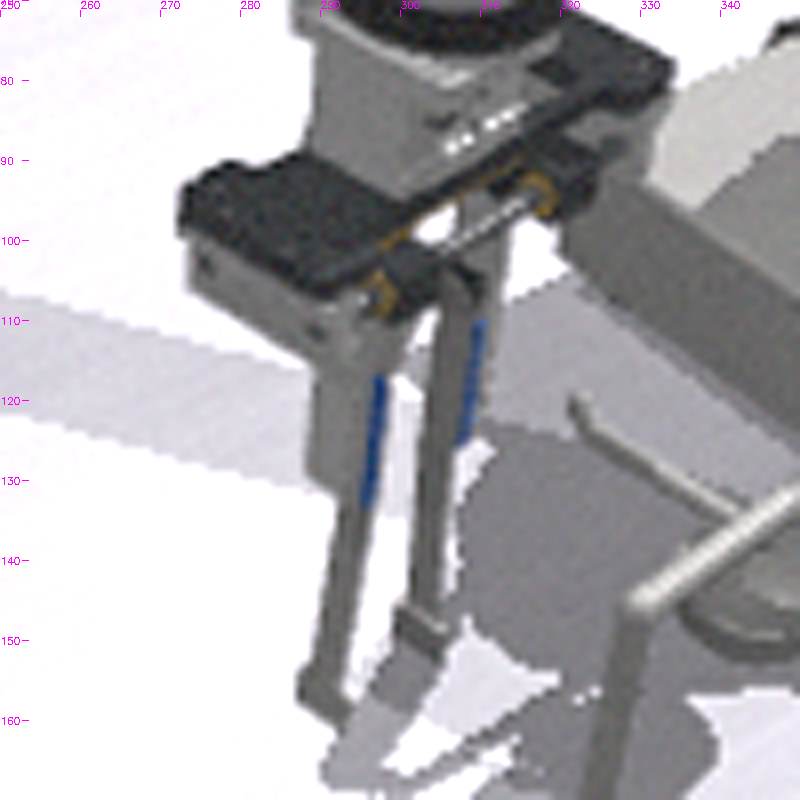

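View pics/t11.png

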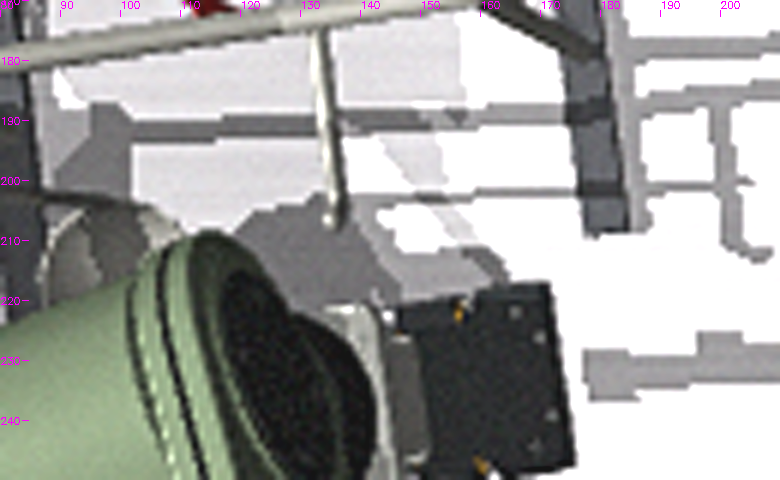

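```bash
python3 - <<'E'
from h import *
import pickle
f,g=pickle.load(open("f11.pkl","rb"))
c=np.array([.4542,.2657]);a=np.radians(98.3);M=np.array([np.cos(a),np.sin(a),0]);N=np.array([M[1],-M[0],0])
for z in (.044,.049,.054,.059):
  print(z,[proj(f,np.array([*c,z])+h*M+x*N).round(1).tolist() for h,x in((-.0305,-.013),(-.0305,.013),(.0275,-.013),(.0275,.013))])
E
```

```text
0.044 [[285.9, 159.2], [292.0, 163.5], [298.2, 150.5], [304.2, 154.6]]
0.049 [[286.0, 158.1], [292.1, 162.3], [298.4, 149.4], [304.4, 153.5]]
0.054 [[286.1, 157.0], [292.2, 161.2], [298.5, 148.3], [304.6, 152.3]]
0.059 [[286.3, 155.8], [292.4, 160.1], [298.7, 147.1], [304.7, 151.2]]
```

Call:
{"fn": "play_rows", "kwargs": {
  "moves": [
    [0,0,0.03,0],
    [0,0,0.07,0],
    [0,0,0.11,0],
    [0.005,-0.01,0.14,1],
    [0.015,-0.03,0.16,2],
    [0.032,-0.06,0.165,3],
    [0.055,-0.095,0.165,4],
    [0.075,-0.13,0.165,5],
    [0.095,-0.16,0.165,6],
    [0.112,-0.19,0.165,7],
    [0.126,-0.212,0.165,7.7],
    [0.135,-0.229,0.165,7.7],
    [0.139,-0.2357,0.165,7.7],
    [0.139,-0.2357,0.165,7.7],
    [0.139,-0.2357,0.165,7.7],
    [0.139,-0.2357,0.165,7.7],
    [0.139,-0.2357,0.165,7.7]
  ]
}}

```text
time_s: 17.6
ee_pos: [0.5938, 0.0306, 0.3188]
eef_rot: [-1.412, 1.064, 1.412]
ft_force: [-0.0, 0.2, -0.5]
finger_gap: 0.591
```

```bash
python3 st.py; python3 - <<'E'
from h import *
import pickle
f=optics.grab_frame("scene");g=optics.grab_frame("top");pickle.dump((f,g),open("f12.pkl","wb"))
crop(f,205,90,305,190,"s12.png",7);crop(g,190,130,290,230,"t12.png",7)
p=env.read_state()["ee_pos"]
a=np.radians(106);M=np.array([np.cos(a),np.sin(a),0]);N=np.array([M[1],-M[0],0])
for z in (p[2]-.099,):
  print(z,[proj(f,np.array([*p[:2],z])+h*M+x*N).round(1).tolist() for h,x in((-.0305,-.013),(-.0305,.013),(.0275,-.013),(.0275,.013))])
E
```

```text
t 17.6 tcp [0.5938 0.0306 0.3188] yawz 106.0 down [ 2.e-04  0.e+00 -1.e+00] F [-0.   0.2 -0.5] gap 55.521552544608205 q [-0.09  0.18  1.32  0.    1.64 -1.94]
0.21975229276057892 [[249.9, 182.2], [258.7, 187.5], [265.2, 168.2], [273.8, 173.2]]
```

View pics/s12.png

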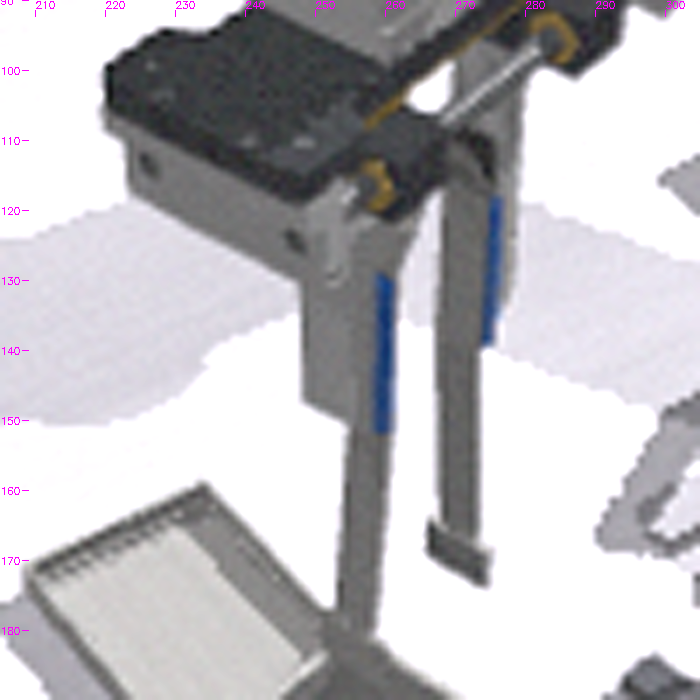

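View pics/t12.png

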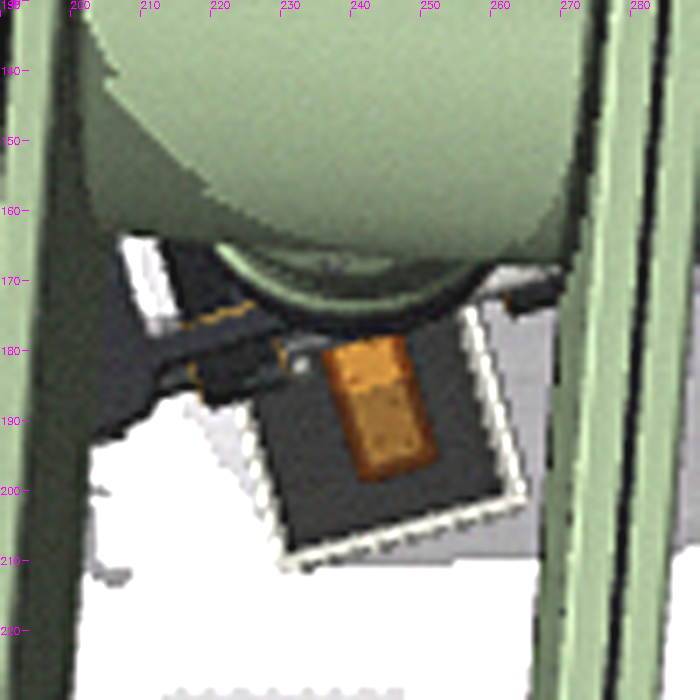

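Call:
{"fn": "play_rows", "kwargs": {
  "moves": [
    [-0.0005,-0.0005,-0.03,0],
    [-0.0005,-0.0005,-0.06,0],
    [-0.0005,-0.0005,-0.09,0],
    [-0.0005,-0.0005,-0.115,0],
    [-0.0005,-0.0005,-0.135,0],
    [-0.0005,-0.0005,-0.155,0],
    [-0.0005,-0.0005,-0.17,0],
    [-0.0005,-0.0005,-0.18,0],
    [-0.0005,-0.0005,-0.185,0],
    [-0.0005,-0.0005,-0.185,0]
  ]
}}

```text
time_s: 18.95
ee_pos: [0.5935, 0.0296, 0.1337]
eef_rot: [-1.411, 1.064, 1.411]
ft_force: [0.5, 0.4, -1.6]
finger_gap: 0.594
```

```bash
python3 st.py; python3 - <<'E'
from h import *
f=optics.grab_frame("scene");g=optics.grab_frame("top")
crop(f,205,120,305,240,"s13.png",6);crop(g,200,150,280,220,"t13.png",8)
E
```

```text
t 18.95 tcp [0.5935 0.0296 0.1337] yawz 105.96 down [ 1.e-04 -0.e+00 -1.e+00] F [ 0.5  0.4 -1.6] gap 55.79321523097255 q [-0.1   0.3   1.55 -0.    1.29 -1.95]
```

View pics/s13.png

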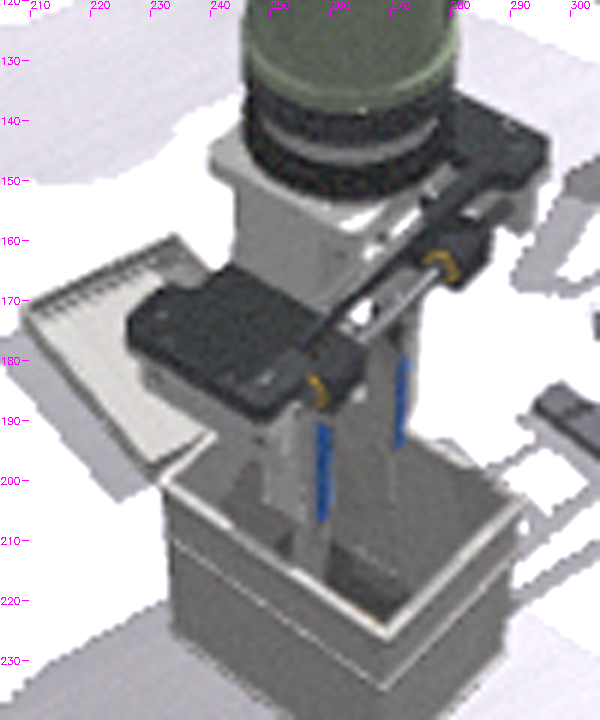

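View pics/t13.png

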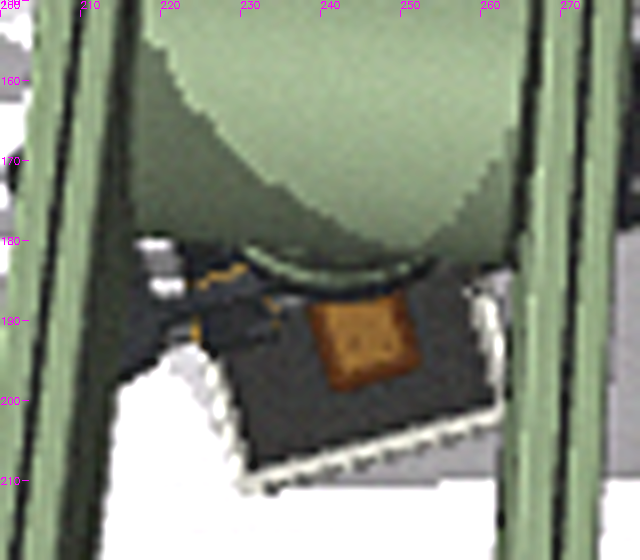

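Call:
{"fn": "play_rows", "kwargs": {
  "moves": [
    [0,0,-0.005,0],
    [0,0,-0.01,0],
    [0,0,-0.015,0],
    [0,0,-0.02,0],
    [0,0,-0.024,0],
    [0,0,-0.024,0],
    [0,0,-0.024,0]
  ]
}}

```text
time_s: 19.92
ee_pos: [0.5936, 0.0296, 0.1098]
eef_rot: [-1.412, 1.064, 1.411]
ft_force: [0.3, -0.0, -0.9]
finger_gap: 0.591
```

```bash
python3 st.py; python3 look.py scene 205 120 305 240 s14.png 6
```

```text
t 19.925 tcp [0.5936 0.0296 0.1098] yawz 105.96 down [ 2.e-04 -0.e+00 -1.e+00] F [ 0.3 -0.  -0.9] gap 55.547137495989745 q [-0.1   0.33  1.57 -0.    1.24 -1.95]
```

View pics/s14.png

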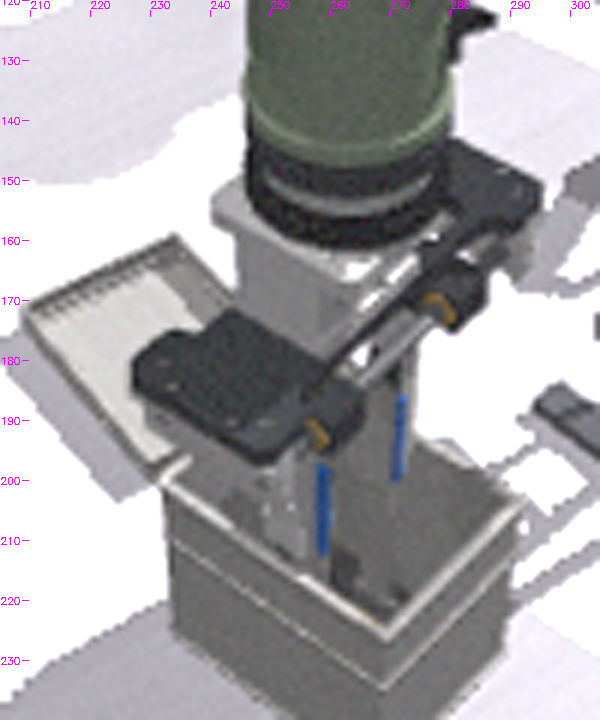

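Call:
{"fn": "play_rows", "kwargs": {
  "moves": [
    [0,0,-0.003,0],
    [0,0,-0.003,0],
    [0,0,-0.003,0],
    [0,0,-0.003,0],
    [0,0,-0.003,0],
    [0,0,-0.003,0]
  ],
  "claw": 0.052,
  "squeeze": 21
}}

```text
time_s: 20.72
ee_pos: [0.5935, 0.0296, 0.1067]
eef_rot: [-1.411, 1.064, 1.411]
ft_force: [0.4, -0.7, -1.1]
finger_gap: 0.556
```

Call:
{"fn": "play_rows", "kwargs": {
  "moves": [
    [0,0,0,0],
    [0,0,0,0],
    [0,0,0,0],
    [0,0,0,0],
    [0,0,0,0]
  ],
  "claw": 0.044,
  "squeeze": 21
}}

```text
time_s: 21.35
ee_pos: [0.5935, 0.0296, 0.1067]
eef_rot: [-1.411, 1.064, 1.411]
ft_force: [-0.7, 0.2, -0.8]
finger_gap: 0.546
```

```bash
python3 st.py; python3 look.py top 200 150 280 220 t15.png 8;python3 look.py scene 205 120 305 240 s15.png 6
```

```text
t 21.35 tcp [0.5935 0.0296 0.1067] yawz 105.96 down [ 0.  0. -1.] F [-0.7  0.2 -0.8] gap 51.330230579330525 q [-0.1   0.33  1.58  0.    1.23 -1.95]
```

View pics/t15.png

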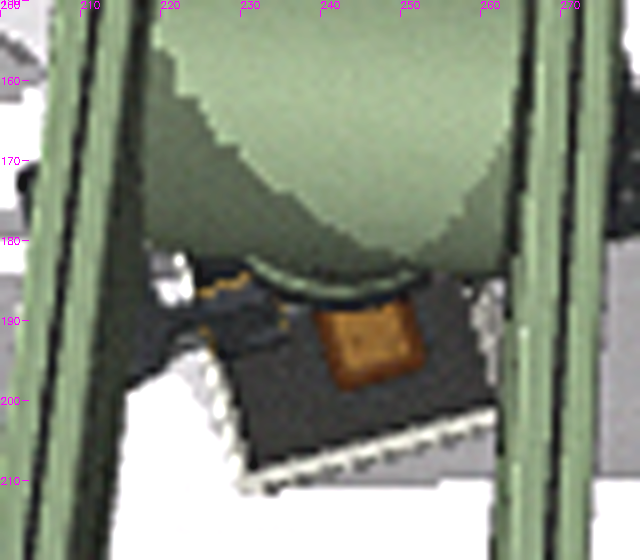

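View pics/s15.png

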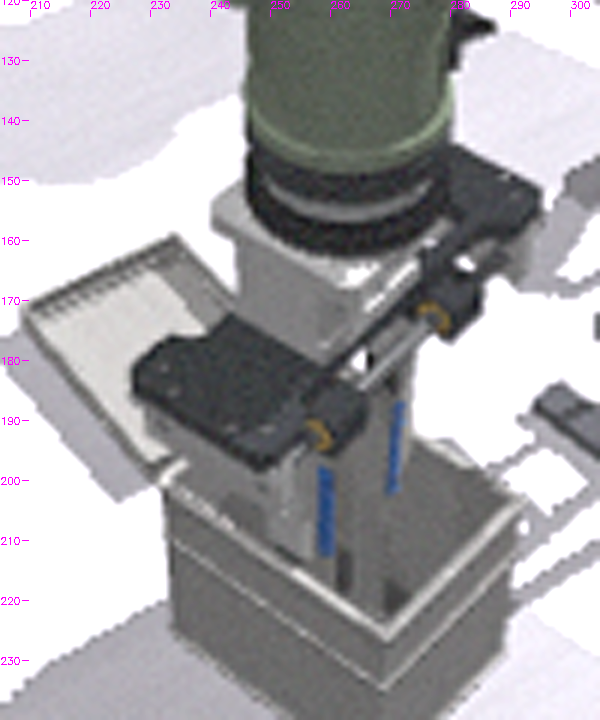

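Call:
{"fn": "play_rows", "kwargs": {
  "moves": [
    [0,0,0.004,0],
    [0,0,0.01,0],
    [0,0,0.02,0],
    [0,0,0.035,0],
    [0,0,0.055,0],
    [0,0,0.075,0],
    [0,0,0.1,0],
    [0,0,0.125,0],
    [0,0,0.15,0],
    [0,0,0.17,0],
    [0,0,0.185,0],
    [0,0,0.19,0],
    [0,0,0.19,0],
    [0,0,0.19,0]
  ]
}}

```text
time_s: 23.2
ee_pos: [0.5928, 0.0297, 0.2954]
eef_rot: [-1.41, 1.066, 1.413]
ft_force: [0.1, 0.0, -1.5]
finger_gap: 0.549
```

```bash
python3 st.py; python3 look.py top 200 130 300 220 t16.png 7;python3 look.py scene 205 100 305 230 s16.png 6
```

```text
t 23.2 tcp [0.5928 0.0297 0.2954] yawz 105.96 down [-2.2e-03  2.0e-04 -1.0e+00] F [ 0.1  0.  -1.5] gap 51.652970649404374 q [-0.1   0.19  1.35  0.    1.6  -1.95]
```

View pics/s16.png

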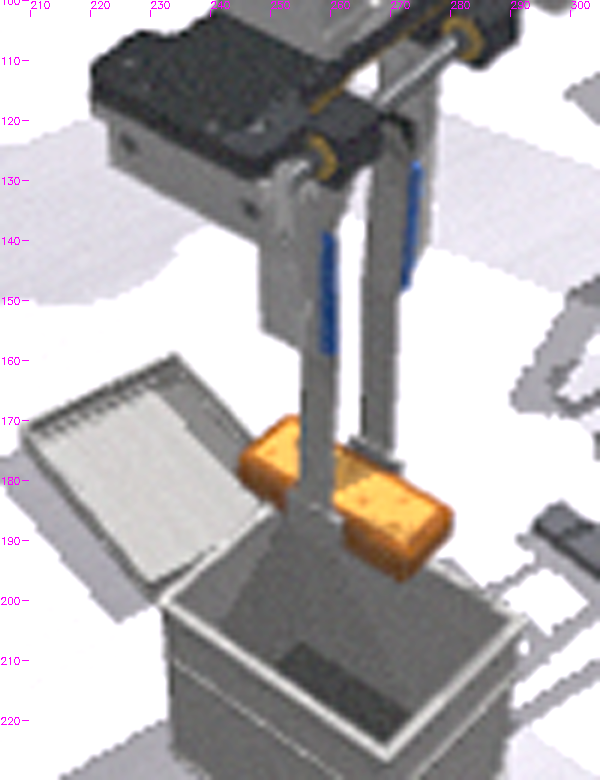

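View pics/t16.png

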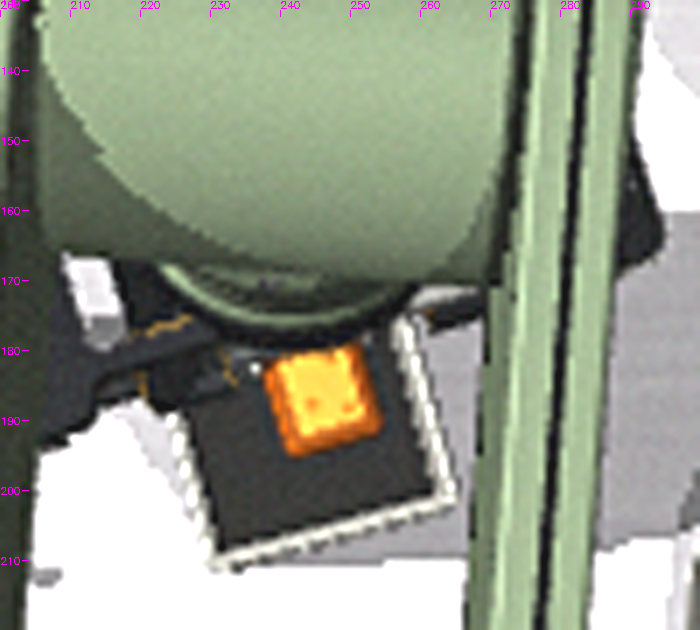

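```bash
python3 - <<'E'
from h import *
import pickle
from scipy.optimize import least_squares
from scipy.spatial.transform import Rotation as R
S,T=pickle.load(open("f12.pkl","rb"))
A,B,C=.044,.018,.010
L=[(S,(-A,B,C),(248.7,169.3)),(S,(-A,-B,C),(240.3,174)),(S,(A,B,C),(279.7,184.5)),(S,(A,-B,C),(271.5,191)),(S,(-A,-B,-C),(239.2,178.3)),(S,(A,-B,-C),(271.3,196.5)),(S,(A,B,-C),(278.8,189.5)),
 (T,(-A,B,C),(241.5,195)),(T,(-A,-B,C),(253,192))]
def w(q,X): return q[:3]+R.from_euler("ZYX",q[3:6]).as_matrix()@np.array(X)
r=least_squares(lambda q:np.concatenate([proj(f,w(q,X))-(np.array(p)-.5) for f,X,p in L]+[[q[5]*20]]),[.593,.03,.2,.28,0,0])
print(r.x[:3].round(4),np.degrees(r.x[3:]).round(1),r.fun[:-1].reshape(-1,2).round(1).tolist())
E
```

```text
[0.59   0.0262 0.205 ] [17.   1.  -5.5] [[2.2, -2.7], [1.3, 0.1], [0.4, -1.0], [-0.3, 0.7], [2.0, 1.8], [-0.9, 1.1], [0.3, -0.1], [0.6, 2.3], [3.5, 0.5]]
```

Call:
{"fn": "play_rows", "kwargs": {
  "moves": [
    [-0.003,-0.01,0,-1],
    [-0.01,-0.03,0,-3],
    [-0.02,-0.06,0,-6],
    [-0.031,-0.095,0,-10],
    [-0.043,-0.13,0,-14],
    [-0.055,-0.165,0,-18],
    [-0.066,-0.2,0,-22],
    [-0.078,-0.235,0,-26],
    [-0.089,-0.27,0,-30],
    [-0.1,-0.3,0,-33],
    [-0.108,-0.325,0,-35],
    [-0.112,-0.338,0,-36],
    [-0.113,-0.343,0,-36],
    [-0.113,-0.343,0,-36],
    [-0.113,-0.343,0,-36],
    [-0.113,-0.343,0,-36]
  ]
}}

```text
time_s: 25.3
ee_pos: [0.4808, -0.3127, 0.2967]
eef_rot: [-0.949, 1.354, 0.949]
ft_force: [-0.2, -0.7, -1.6]
finger_gap: 0.547
```

```bash
python3 st.py; python3 look.py top 300 160 400 260 t17.png 7;python3 look.py scene 80 130 200 290 s17.png 4
```

```text
t 25.3 tcp [ 0.4808 -0.3127  0.2967] yawz 70.03 down [ 2.e-04  1.e-04 -1.e+00] F [-0.2 -0.7 -1.6] gap 51.38563169114967 q [-0.73  0.14  1.41  0.    1.59 -1.95]
```

View pics/s17.png

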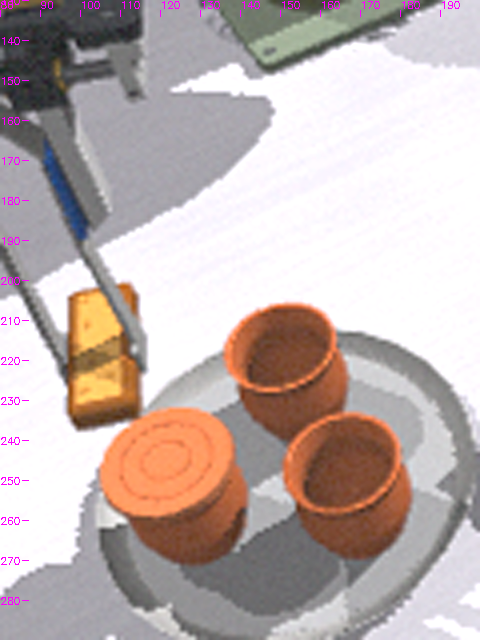

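View pics/t17.png

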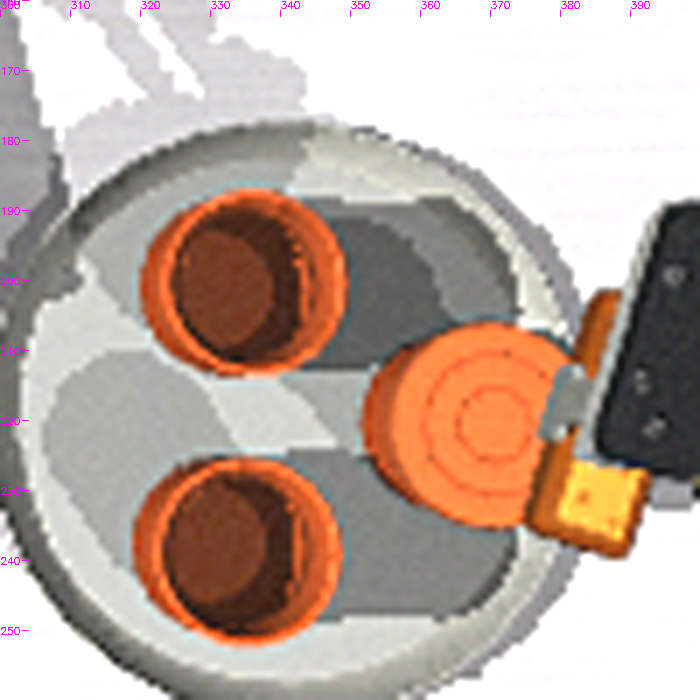

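```bash
python3 - <<'E'
from h import *
def box(f,c,zb,yaw,name,crp,s):
    u0,v0,u1,v1=crp
    im=cv2.resize(f["img"][v0:v1,u0:u1,::-1],None,fx=s,fy=s,interpolation=cv2.INTER_CUBIC).copy()
    a=np.radians(yaw);Rm=np.array([[np.cos(a),-np.sin(a)],[np.sin(a),np.cos(a)]])
    q={}
    for i,x in enumerate((-.044,.044)):
     for j,y in enumerate((-.018,.018)):
      for k in (0,1):
        X=np.r_[np.array(c)+Rm@[x,y],zb+.02*k];p=proj(f,X);q[i,j,k]=tuple(int(round((p[m]+.5-(u0,v0)[m])*s)) for m in (0,1))
    for a_ in q:
        for b in q:
            if sum(m!=n for m,n in zip(a_,b))==1 and a_<b: cv2.line(im,q[a_],q[b],(255,0,0) if a_[2]==0 and b[2]==0 else (0,255,0),1)
    cv2.imwrite("pics/"+name,im)
p=env.read_state()["ee_pos"]
f=optics.grab_frame("scene");g=optics.grab_frame("top")
box(f,p[:2],p[2]-.1037,-20,"b17s.png",(85,190,135,250),10)
box(g,p[:2],p[2]-.1037,-20,"b17t.png",(350,180,410,250),9)
E
```

```text
(no output)
```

View pics/b17s.png

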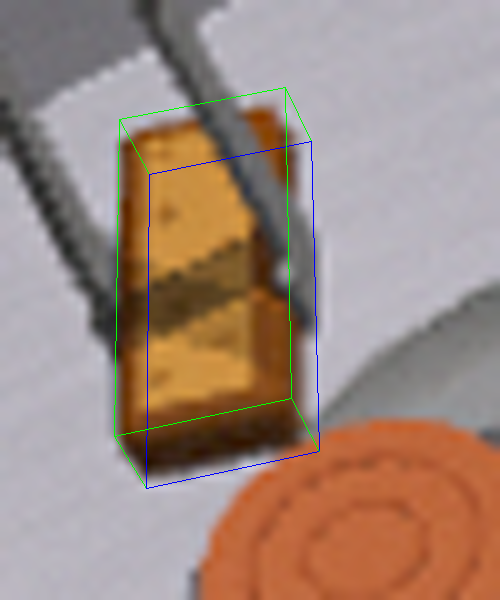

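View pics/b17t.png

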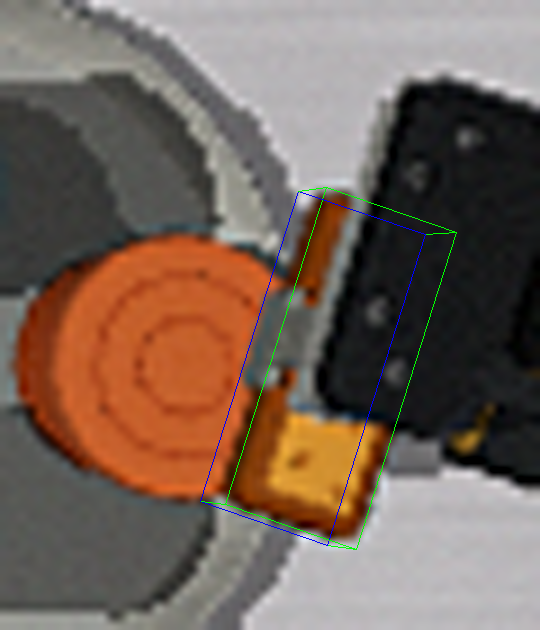

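Call:
{"fn": "play_rows", "kwargs": {
  "moves": [
    [-0.0005,0.001,-0.01,0],
    [-0.0005,0.001,-0.025,0],
    [-0.0005,0.001,-0.045,0],
    [-0.0005,0.001,-0.065,0],
    [-0.0005,0.001,-0.08,0],
    [-0.0005,0.001,-0.09,0],
    [-0.0005,0.001,-0.096,0],
    [-0.0005,0.001,-0.098,0],
    [-0.0005,0.001,-0.098,0],
    [-0.0005,0.001,-0.098,0]
  ]
}}

```text
time_s: 26.75
ee_pos: [0.4803, -0.3127, 0.1993]
eef_rot: [-0.949, 1.354, 0.947]
ft_force: [-0.3, -0.4, -1.4]
finger_gap: 0.546
```

```bash
python3 st.py; python3 look.py top 330 170 400 250 t18.png 8;python3 look.py scene 80 170 170 280 s18.png 7
```

```text
t 26.75 tcp [ 0.4803 -0.3127  0.1993] yawz 69.96 down [ 9.e-04 -9.e-04 -1.e+00] F [-0.3 -0.4 -1.4] gap 51.29853315835721 q [-0.73  0.2   1.54 -0.    1.4  -1.95]
```

View pics/s18.png

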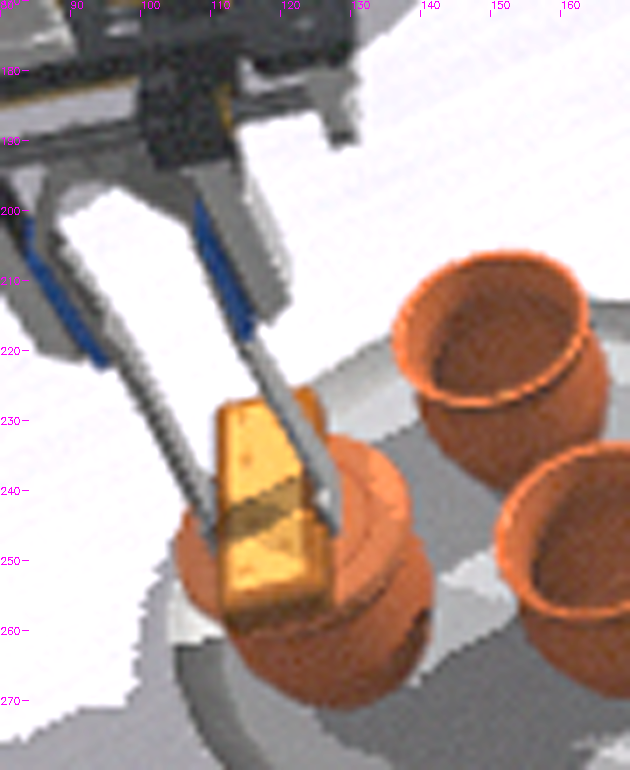

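View pics/t18.png

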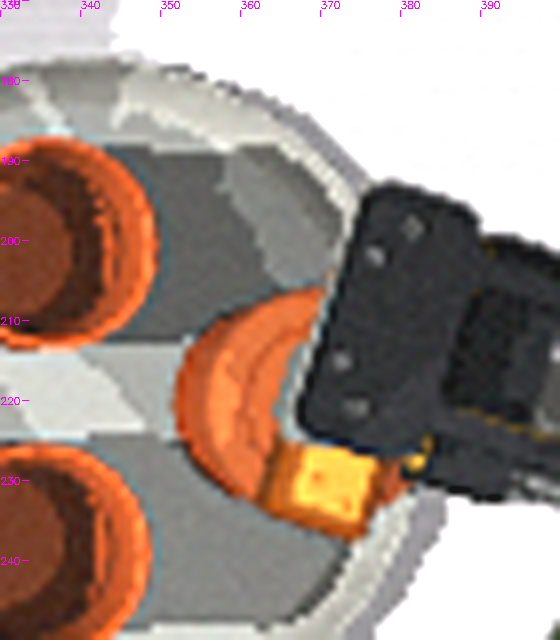

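Call:
{"fn": "play_rows", "kwargs": {
  "moves": [
    [0,0,-0.001,0],
    [0,0,-0.002,0],
    [0,0,-0.003,0],
    [0,0,-0.004,0],
    [0,0,-0.004,0],
    [0,0,-0.004,0]
  ]
}}

```text
time_s: 27.6
ee_pos: [0.4799, -0.3124, 0.1947]
eef_rot: [-0.948, 1.355, 0.948]
ft_force: [-0.3, -0.7, -1.3]
finger_gap: 0.548
```

```bash
python3 st.py
```

```text
t 27.6 tcp [ 0.4799 -0.3124  0.1947] yawz 69.96 down [ 0. -0. -1.] F [-0.3 -0.7 -1.3] gap 51.51584723014259 q [-0.73  0.2   1.55 -0.    1.39 -1.95]
```

Call:
{"fn": "play_rows", "kwargs": {
  "moves": [
    [0,0,-0.001,0],
    [0,0,-0.001,0],
    [0,0,-0.002,0],
    [0,0,-0.002,0],
    [0,0,-0.002,0]
  ]
}}

```text
time_s: 28.22
ee_pos: [0.48, -0.3124, 0.1927]
eef_rot: [-0.948, 1.355, 0.948]
ft_force: [0.4, -0.7, -0.6]
finger_gap: 0.551
```

```bash
python3 st.py;python3 look.py scene 90 210 150 275 s19.png 9
```

```text
t 28.225 tcp [ 0.48   -0.3124  0.1927] yawz 69.96 down [ 1.e-04 -1.e-04 -1.e+00] F [ 0.4 -0.7 -0.6] gap 51.7578970302933 q [-0.73  0.2   1.55 -0.    1.39 -1.95]
```

View pics/s19.png

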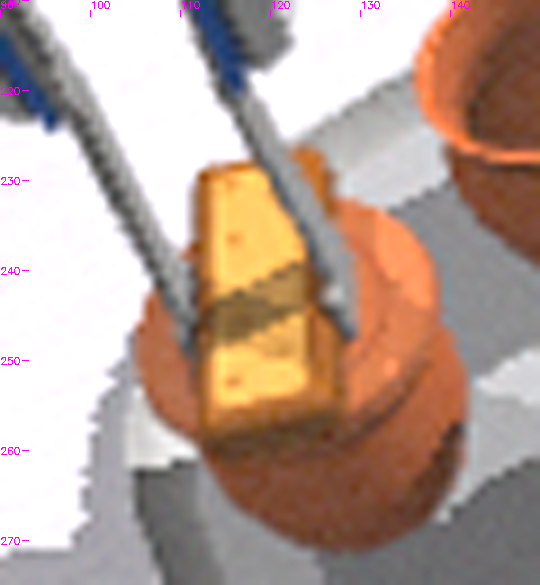

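Call:
{"fn": "play_rows", "kwargs": {
  "moves": [
    [0,0,-0.0005,0],
    [0,0,-0.001,0],
    [0,0,-0.001,0],
    [0,0,-0.001,0]
  ]
}}

```text
time_s: 28.78
ee_pos: [0.4799, -0.3124, 0.1916]
eef_rot: [-0.948, 1.355, 0.948]
ft_force: [-0.4, 0.6, -0.7]
finger_gap: 0.55
```

Call:
{"fn": "play_rows", "kwargs": {
  "moves": [
    [0,0,-0.0005,0],
    [0,0,-0.001,0],
    [0,0,-0.001,0],
    [0,0,-0.001,0]
  ]
}}

```text
time_s: 29.28
ee_pos: [0.4799, -0.3124, 0.1906]
eef_rot: [-0.948, 1.355, 0.948]
ft_force: [0.0, -0.3, -0.4]
finger_gap: 0.548
```

Call:
{"fn": "play_rows", "kwargs": {
  "moves": [
    [0,0,-0.0005,0],
    [0,0,-0.001,0],
    [0,0,-0.001,0],
    [0,0,-0.001,0]
  ]
}}

```text
time_s: 29.78
ee_pos: [0.48, -0.3125, 0.1898]
eef_rot: [-0.948, 1.355, 0.948]
ft_force: [-0.9, 0.5, 0.1]
finger_gap: 0.551
```

```bash
python3 st.py;python3 look.py scene 90 210 150 275 s20.png 9; python3 st.py
```

```text
t 29.775 tcp [ 0.48   -0.3125  0.1898] yawz 69.96 down [ 2.e-04 -2.e-04 -1.e+00] F [-0.9  0.5  0.1] gap 51.77258403968535 q [-0.73  0.21  1.55 -0.    1.38 -1.95]
t 29.825 tcp [ 0.48   -0.3125  0.1899] yawz 69.96 down [ 3.e-04 -2.e-04 -1.e+00] F [-0.   0.4  0.9] gap 51.91595061885779 q [-0.73  0.21  1.55  0.    1.38 -1.95]
```

View pics/s20.png

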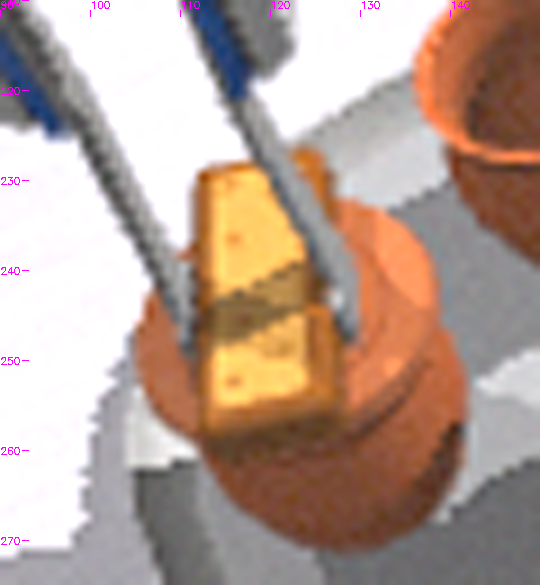

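Call:
{"fn": "play_rows", "kwargs": {
  "moves": [
    [0,0,0.0005,0],
    [0,0,0.001,0],
    [0,0,0.001,0],
    [0,0,0.001,0]
  ],
  "claw": 0.0525
}}

```text
time_s: 30.32
ee_pos: [0.4798, -0.3123, 0.1904]
eef_rot: [-0.947, 1.355, 0.948]
ft_force: [0.4, 0.4, -0.9]
finger_gap: 0.561
```

Call:
{"fn": "play_rows", "kwargs": {
  "moves": [
    [0,0,0,0],
    [0,0,0,0],
    [0,0,0,0],
    [0,0,0,0]
  ],
  "claw": 0.0545
}}

```text
time_s: 30.82
ee_pos: [0.4799, -0.3124, 0.1907]
eef_rot: [-0.948, 1.355, 0.948]
ft_force: [-0.7, -0.6, -1.7]
finger_gap: 0.582
```

Call:
{"fn": "play_rows", "kwargs": {
  "moves": [
    [0,0,0,0],
    [0,0,0,0],
    [0,0,0,0],
    [0,0,0,0]
  ],
  "claw": 0.0555
}}

```text
time_s: 31.32
ee_pos: [0.4799, -0.3124, 0.1906]
eef_rot: [-0.948, 1.355, 0.948]
ft_force: [0.5, 0.8, -2.0]
finger_gap: 0.594
```

```bash
python3 st.py;python3 look.py scene 75 170 150 275 s21.png 8; python3 look.py top 330 170 400 250 t21.png 8
```

```text
t 31.325 tcp [ 0.4799 -0.3124  0.1906] yawz 69.96 down [ 0. -0. -1.] F [ 0.5  0.8 -2. ] gap 55.86900409360181 q [-0.73  0.2   1.55  0.    1.38 -1.95]
```

View pics/s21.png

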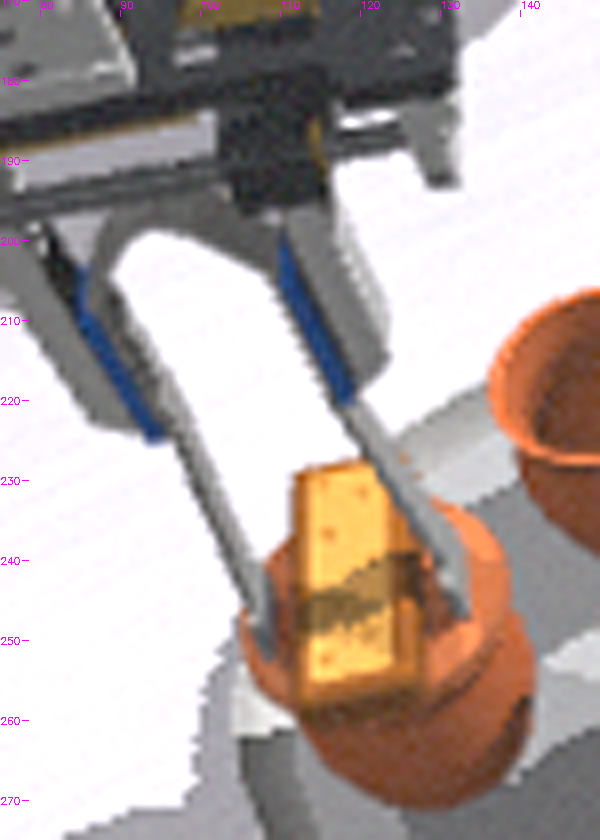

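View pics/t21.png

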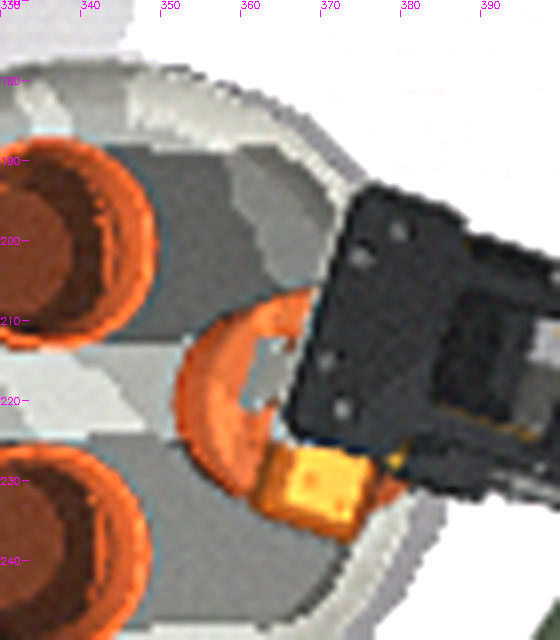

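Call:
{"fn": "play_rows", "kwargs": {
  "moves": [
    [0,0,0.005,0],
    [0,0,0.012,0],
    [0,0,0.025,0],
    [0,0,0.045,0],
    [0,0,0.07,0],
    [0,0,0.09,0],
    [0,0.01,0.1,1],
    [0,0.03,0.1,2],
    [-0.002,0.07,0.1,4],
    [-0.004,0.12,0.1,7],
    [-0.007,0.17,0.1,10],
    [-0.01,0.22,0.1,13],
    [-0.013,0.27,0.1,16],
    [-0.016,0.32,0.1,19],
    [-0.019,0.37,0.1,22],
    [-0.022,0.42,0.1,25],
    [-0.025,0.47,0.1,27],
    [-0.026,0.52,0.1,28.3],
    [-0.026,0.56,0.1,28.3],
    [-0.026,0.578,0.1,28.3]
  ]
}}

```text
time_s: 33.92
ee_pos: [0.4519, 0.2678, 0.2895]
eef_rot: [-1.317, 1.138, 1.319]
ft_force: [0.8, -1.1, -0.7]
finger_gap: 0.591
```

Call:
{"fn": "play_rows", "kwargs": {
  "moves": [
    [0,0,-0.01,0],
    [0,0,-0.03,0],
    [0,0,-0.05,0],
    [0,0,-0.06,0],
    [0,0,-0.06,0],
    [0,0,-0.06,0]
  ]
}}

```text
time_s: 34.67
ee_pos: [0.4545, 0.2653, 0.2314]
eef_rot: [-1.315, 1.137, 1.313]
ft_force: [0.2, -0.0, -1.1]
finger_gap: 0.594
```

```bash
python3 st.py;python3 - <<'E'
from h import *
import pickle
f=optics.grab_frame("scene");g=optics.grab_frame("top");pickle.dump((f,g),open("f22.pkl","wb"))
crop(f,250,20,350,150,"s22.png",6);crop(g,300,170,400,260,"t22.png",7);crop(f,90,200,180,285,"s22b.png",7)
p=env.read_state()["ee_pos"]
a=np.radians(98.3);M=np.array([np.cos(a),np.sin(a),0]);N=np.array([M[1],-M[0],0])
for z in (p[2]-.103,p[2]-.099,p[2]-.095):
  print(z,[proj(f,np.array([*p[:2],z])+h*M+x*N).round(1).tolist() for h,x in((-.0305,-.013),(-.0305,.013),(.0275,-.013),(.0275,.013))])
E
```

```text
t 34.675 tcp [0.4545 0.2653 0.2314] yawz 98.22 down [ 1.4e-03  4.0e-04 -1.0e+00] F [ 0.2 -0.  -1.1] gap 55.83589636112011 q [ 0.36  0.07  1.61 -0.    1.45 -1.35]
0.12870772079184956 [[287.9, 139.1], [294.3, 143.4], [300.9, 130.4], [307.3, 134.4]]
0.13270772079184953 [[288.0, 138.1], [294.5, 142.3], [301.0, 129.3], [307.4, 133.4]]
0.13670772079184954 [[288.1, 137.0], [294.6, 141.3], [301.1, 128.3], [307.6, 132.4]]
```

View pics/s22.png

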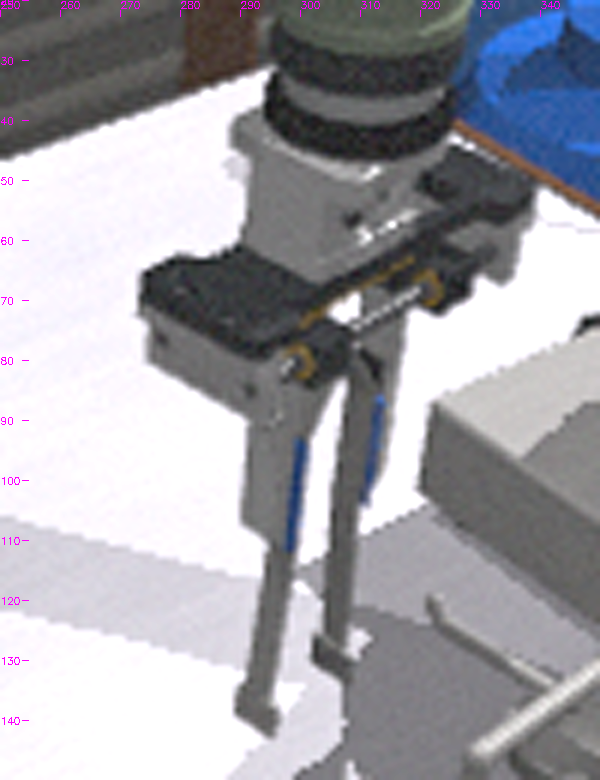

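View pics/t22.png

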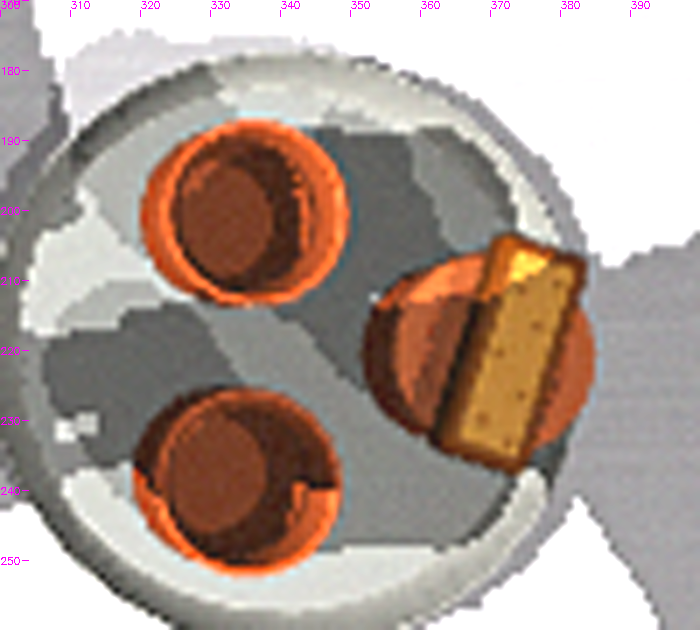

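View pics/s22b.png

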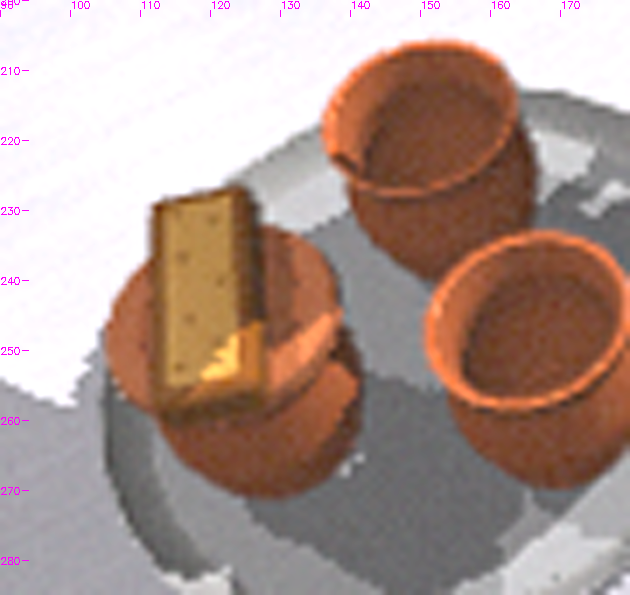

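```bash
python3 - <<'E'
from h import *
import pickle
f,g=pickle.load(open("f22.pkl","rb"))
print(atz(g,371.1,219.5,.105), proj(g,[.48,-.313,.105]))
L=[(g,(364.6+0,0),0)]
pts=[(370,203.5),(383,207),(372.5,237.5),(361,232)]
print([atz(g,u-.5,v-.5,.105).round(4).tolist() for u,v in pts])
ps=[(111.5,228.5),(124.5,226.5),(126.5,254),(113,257.5)]
q=[atz(f,u-.5,v-.5,.108) for u,v in ps];print(np.mean(q,0),[x.round(4).tolist() for x in q])
E
```

```text
[ 0.48187785 -0.31088316  0.105     ] [371.92149942 220.1942682 ]
[[0.5258, -0.3084, 0.105], [0.5159, -0.3428, 0.105], [0.4356, -0.3114, 0.105], [0.4507, -0.2814, 0.105]]
[ 0.47968823 -0.31371866  0.108     ] [[0.4338, -0.3148, 0.108], [0.4466, -0.2862, 0.108], [0.5238, -0.3123, 0.108], [0.5145, -0.3416, 0.108]]
```

Call:
{"fn": "play_rows", "kwargs": {
  "moves": [
    [0,0,-0.02,0],
    [0,0,-0.045,0],
    [0,0,-0.065,0],
    [0,0,-0.075,0],
    [0,0,-0.0755,0],
    [0,0,-0.0755,0],
    [0,0,-0.0755,0]
  ]
}}

```text
time_s: 35.65
ee_pos: [0.4547, 0.2659, 0.1563]
eef_rot: [-1.315, 1.136, 1.313]
ft_force: [-0.5, 1.1, -1.0]
finger_gap: 0.592
```

```bash
python3 st.py;python3 look.py scene 250 70 350 170 s23.png 8
```

```text
t 35.65 tcp [0.4547 0.2659 0.1563] yawz 98.26 down [ 2.e-03  7.e-04 -1.e+00] F [-0.5  1.1 -1. ] gap 55.672145719772374 q [ 0.36  0.14  1.7   0.    1.3  -1.35]
```

View pics/s23.png

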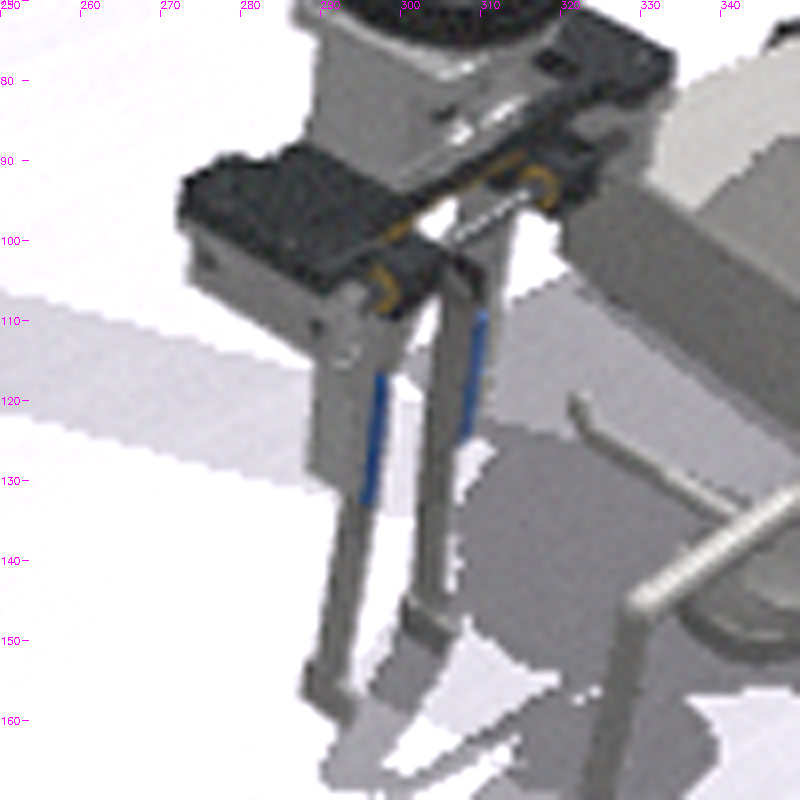

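Call:
{"fn": "play_rows", "kwargs": {
  "moves": [
    [0.01,0.0015,0,0],
    [0.02,0.003,0,0],
    [0.03,0.0045,0,0],
    [0.04,0.006,0,0],
    [0.05,0.0075,0,0],
    [0.06,0.009,0,0],
    [0.07,0.0105,0,0],
    [0.08,0.012,0,0],
    [0.09,0.0135,0,0],
    [0.098,0.015,0,0],
    [0.1,0.015,0,0],
    [0.1,0.015,0,0],
    [0.1,0.015,0,0]
  ]
}}

```text
time_s: 37.33
ee_pos: [0.5536, 0.2806, 0.1551]
eef_rot: [-1.315, 1.138, 1.315]
ft_force: [-0.4, 0.1, -1.5]
finger_gap: 0.593
```

```bash
python3 st.py;python3 look.py scene 280 90 360 190 s24.png 8;python3 look.py top 90 150 180 220 t24.png 8
```

```text
t 37.325 tcp [0.5536 0.2806 0.1551] yawz 98.27 down [-3.e-04 -1.e-04 -1.e+00] F [-0.4  0.1 -1.5] gap 55.70486164363274 q [ 0.33  0.33  1.46  0.    1.34 -1.39]
```

View pics/s24.png

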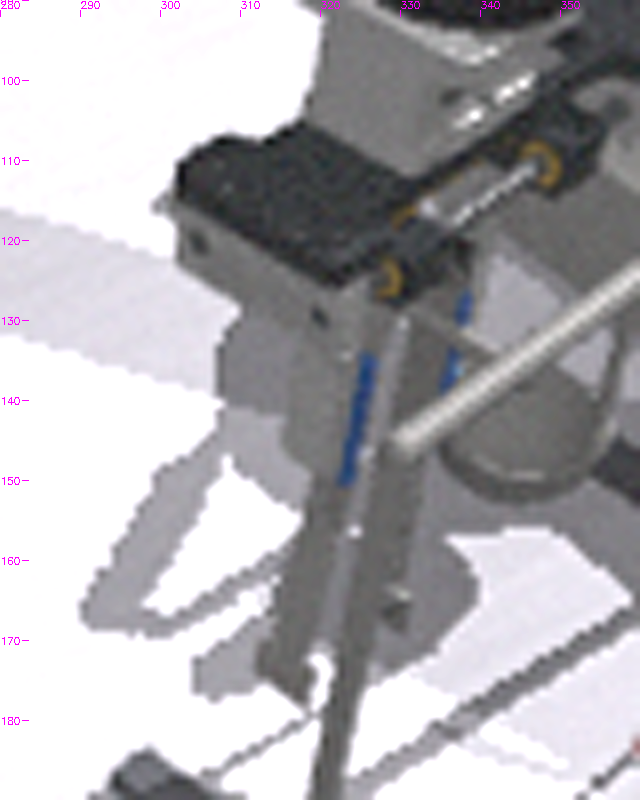

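View pics/t24.png

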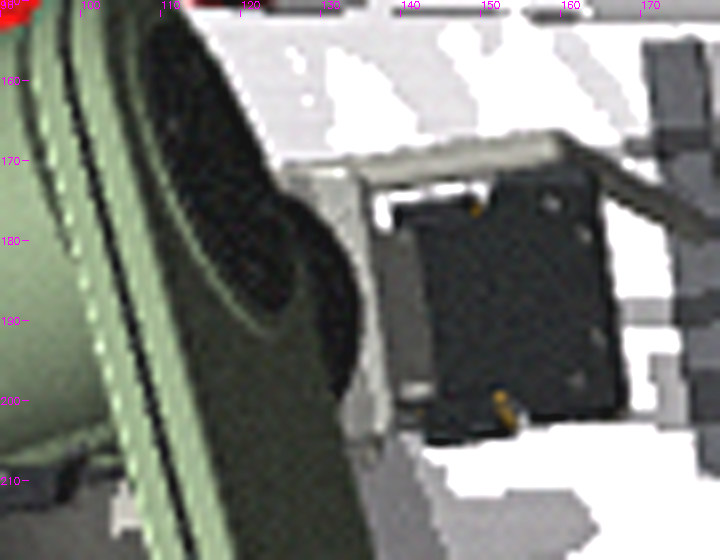

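Call:
{"fn": "play_rows", "kwargs": {
  "moves": [
    [0.0015,0,-0.004,0],
    [0.0015,0,-0.008,0],
    [0.0015,0,-0.012,0],
    [0.0015,0,-0.016,0],
    [0.0015,0,-0.018,0],
    [0.0015,0,-0.0195,0],
    [0.0015,0,-0.0205,0],
    [0.0015,0,-0.0205,0],
    [0.0015,0,-0.0205,0]
  ]
}}

```text
time_s: 38.55
ee_pos: [0.5557, 0.2808, 0.135]
eef_rot: [-1.315, 1.137, 1.314]
ft_force: [-0.1, 0.3, -1.1]
finger_gap: 0.592
```

```bash
python3 st.py;python3 look.py scene 280 90 360 190 s25.png 8;python3 st.py
```

```text
t 38.55 tcp [0.5557 0.2808 0.135 ] yawz 98.26 down [ 7.e-04  4.e-04 -1.e+00] F [-0.1  0.3 -1.1] gap 55.65771120878219 q [ 0.33  0.36  1.48  0.    1.31 -1.39]
t 38.6 tcp [0.5556 0.2809 0.135 ] yawz 98.26 down [ 6.e-04  4.e-04 -1.e+00] F [-0.7  1.1  0.8] gap 55.94363753849515 q [ 0.33  0.36  1.48  0.    1.31 -1.39]
```

View pics/s25.png

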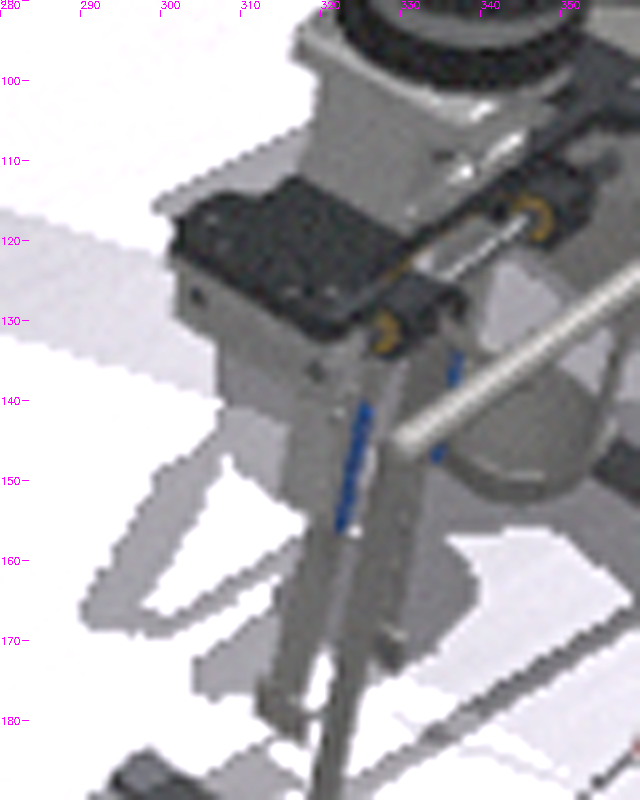

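Call:
{"fn": "play_rows", "kwargs": {
  "moves": [
    [0,0,-0.001,0],
    [0,0,-0.0015,0],
    [0,0,-0.0015,0],
    [0,0,-0.0015,0]
  ]
}}

```text
time_s: 39.1
ee_pos: [0.556, 0.281, 0.134]
eef_rot: [-1.315, 1.136, 1.314]
ft_force: [0.4, 1.7, 5.4]
finger_gap: 0.591
```

Call:
{"fn": "play_rows", "kwargs": {
  "moves": [
    [0,0,0,0],
    [0,0,0,0],
    [0,0,0,0],
    [0,0,0,0]
  ],
  "claw": 0.06
}}

```text
time_s: 39.6
ee_pos: [0.5553, 0.2804, 0.1329]
eef_rot: [-1.315, 1.138, 1.315]
ft_force: [0.6, -0.5, 3.2]
finger_gap: 0.641
```

Call:
{"fn": "play_rows", "kwargs": {
  "moves": [
    [0,0,0,0],
    [0,0,0,0],
    [0,0,0,0],
    [0,0,0,0],
    [0,0,0,0],
    [0,0,0,0]
  ],
  "claw": 0.094
}}

```text
time_s: 40.35
ee_pos: [0.5554, 0.2806, 0.1332]
eef_rot: [-1.315, 1.138, 1.315]
ft_force: [-0.9, 0.4, 0.7]
finger_gap: 1.0
```

```bash
python3 st.py;python3 look.py scene 280 90 360 190 s26.png 8
```

```text
t 40.35 tcp [0.5554 0.2806 0.1332] yawz 98.26 down [ 0.e+00 -1.e-04 -1.e+00] F [-0.9  0.4  0.7] gap 93.98080567524657 q [ 0.33  0.36  1.48 -0.    1.3  -1.39]
```

View pics/s26.png

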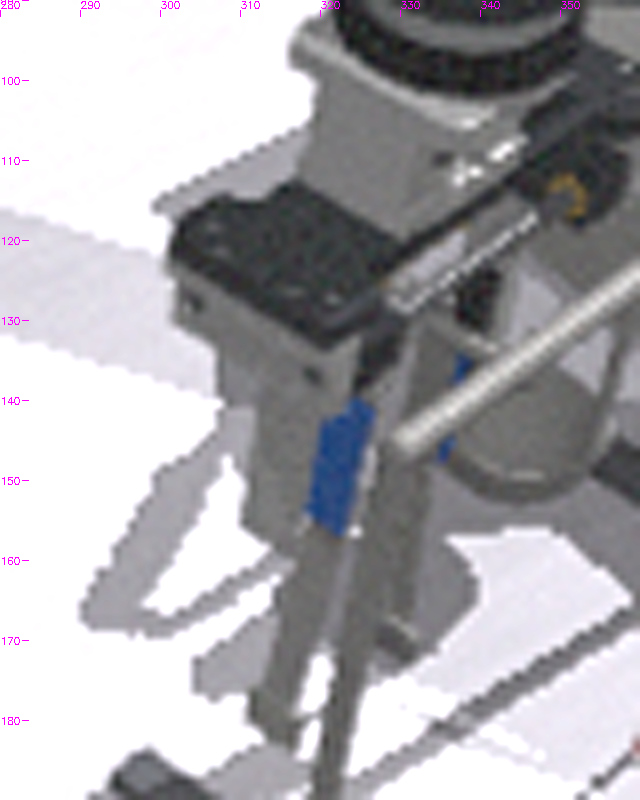

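Tongs hang on the hook, fingers clear (force back to ~0). Rise straight up and check.

Call:
{"fn": "play_rows", "kwargs": {
  "moves": [
    [0,0,0.01,0],
    [0,0,0.025,0],
    [0,0,0.045,0],
    [0,0,0.07,0],
    [0,0,0.1,0],
    [0,0,0.13,0],
    [-0.03,0,0.15,0],
    [-0.07,0,0.15,0],
    [-0.12,0,0.15,0],
    [-0.17,0,0.15,0],
    [-0.19,0,0.15,0],
    [-0.19,0,0.15,0],
    [-0.19,0,0.15,0]
  ]
}}

```text
time_s: 42.02
ee_pos: [0.3669, 0.2807, 0.2838]
eef_rot: [-1.315, 1.136, 1.313]
ft_force: [0.9, -0.1, 0.3]
finger_gap: 1.0
```

```bash
python3 st.py;python3 - <<'E'
from h import *
f=optics.grab_frame("scene");g=optics.grab_frame("top")
crop(f,285,95,385,195,"s27.png",7)
a=np.vstack([cv2.resize(f["img"],(533,400))[:300],cv2.resize(g["img"],(533,400))[:300]])
cv2.imwrite("pics/a27.png",a[:,:,::-1])
E
```

```text
t 42.025 tcp [0.3669 0.2807 0.2838] yawz 98.22 down [ 1.6e-03  4.0e-04 -1.0e+00] F [ 0.9 -0.1  0.3] gap 93.9776519454898 q [ 0.47 -0.1   1.68 -0.    1.56 -1.25]
```

View pics/s27.png

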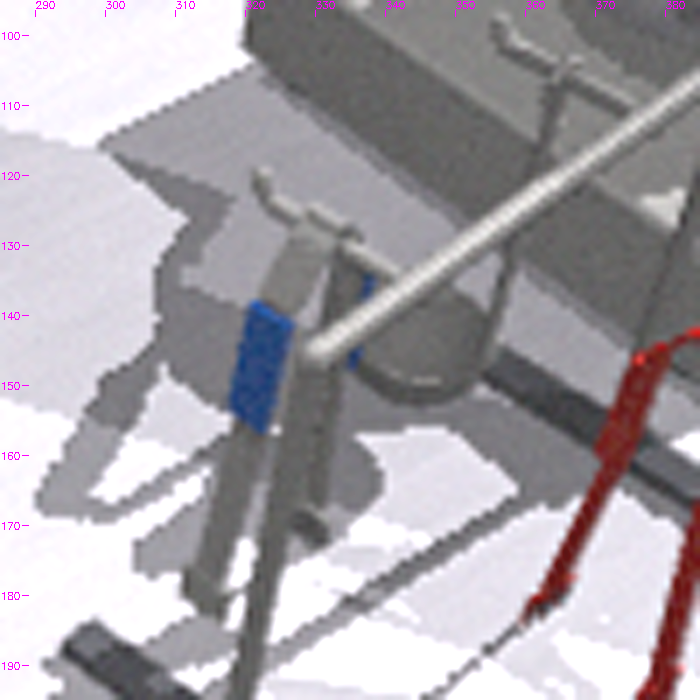

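View pics/a27.png

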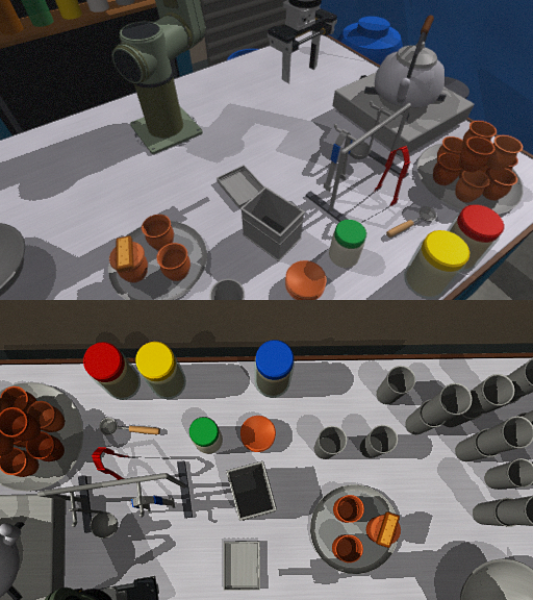

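Tongs hang on the hook as at first (blue plate at scene pixels 318–325, 138–156), and the rusk lies flat across the cover. Handing in.

```bash
python3 -c "
from bench import env
print(env.hand_in())"
```

```text
the job is handed in; nothing more can be done
None
```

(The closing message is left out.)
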